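Set up a run-out check on the ring mandrel

TASK

Set up the run-out check of the ring mandrel on the grey fixture base: first stand the V-blocks centred and square on the base's two front pads with their Vs in line along the base, the wide block on the pad next to the end stop and the narrow one on the other. Then lay the mandrel in both Vs with its thick end close up to the end stop, at most a finger's width away. Last, stand the dial indicator upright in the middle of the rear pad with its arm reaching out over the mandrel, so that its foot rests on top of the mandrel and is pushed in a little.

Things in the scene. Friction and masses are not known exactly. Their poses are not given: they have to be found in the camera images.
- vblock_wide: wide V-block, bright ground steel, 0.4 kg, loose: 50 (x) x 40 (y) x 41 mm high, origin at the centre of its underside, z up. A 90 degree V, 38 mm wide at the top and 19 mm deep, runs along its y axis through the middle of the top. Grooves 3 mm deep run along both flanks at 11 to 17 mm height. Grasp it across x (50 mm).
- vblock_narrow: the narrow V-block, bright ground steel, 0.25 kg, loose: 34 (x) x 32 (y) x 42 mm high, origin at the centre of its underside. A 90 degree V, 24 mm wide at the top and 12 mm deep, runs along its y axis. Flank grooves as on the wide one. Grasp it across x (34 mm).
- mandrel: ring mandrel, a tapered round bar of bright steel, 345 mm long, 0.55 kg, loose: origin at mid-length on the side underneath at the start; +y runs along the bar to the thick (handle) end, 24 mm across; the thin end is 13 mm across. It balances about 35 mm from the middle towards the thick end, where it is 21 mm across: grasp it there, across the bar.
- mandrel_axis (a point): point on the mandrel's centre line at mid-length; y along the centre line to the thick end, 172 mm away at +y; the thin end is 172 mm away at -y. About 10 mm above the board at the start. Seated in both Vs it is about 40 mm above the pads' tops and almost level (thin end some 6 mm higher, so that the top of the bar is level).
- indicator: dial indicator on a stand, loose, 0.75 kg, origin under the centre of its dark foot block, 50 x 50 x 28 mm. Bright upright column 12 (x) x 18 (y) mm in the middle, 160 mm high; clamp up to 109 mm; arm to -x with a round dial (top at 120 mm) and a sprung plunger pointing down 65 mm from the column; its flat foot, 16 mm across, hangs 45.5 mm high when free. Grasp the column near its top, across y.
- plunger (a joint): how far the indicator's foot is pushed in (up), 0 to 0.010 m; 0 when free; a spring pushes it out, 0.4 N when free, 0.8 N at 0.004 m. About 0.004 when the indicator stands on its pad with the foot on the seated mandrel.
- pad_thick: front pad next to the end stop, for the wide V-block: bright machined pad 62 (x) x 52 (y) mm, 4 mm proud of the dark grey fixture base (fixed, 136 x 340 x 20 mm); origin at the centre of its top, 24 mm above the board; y along the base towards the end stop, -x to the front of the base.
- pad_thin: front pad farther from the end stop, where the narrow V-block belongs: as pad_thick, 170 mm from it at -y; origin at the centre of its top, same axes.
- pad_gauge: rear pad, where the indicator belongs, 60 (x) x 62 (y) mm: midway between the front pads and 65 mm behind their line (+x of the base); origin at the centre of its top, 24 mm above the board, same axes.
- end_stop: the end stop, a bracket with a round-nosed screw at one end of the base, fixed: origin at the nose of the screw, 99 mm beyond the centre of pad_thick along +y and 36 mm above the pads' tops; the bracket is 34 mm wide and reaches 72 mm above the board; same axes as the pads.
There are look-alikes about, which are no part of the job. Leave any green look-alike of the vblock_wide alone.

How it is judged:
On the way, in this order (a step that is already met when the one before it is completed fails the run):
1. both V-blocks stand on their pads, Vs in line along the base (horizontal distance between vblock_wide and pad_thick below 0.012 m and z of vblock_wide in the frame of pad_thick between -0.004 and 0.004 m and angle between the y axis of vblock_wide and the y axis of pad_thick, either way round below 0.2 rad and horizontal distance between vblock_narrow and pad_thin below 0.012 m and z of vblock_narrow in the frame of pad_thin between -0.004 and 0.004 m and angle between the y axis of vblock_narrow and the y axis of pad_thin, either way round below 0.2 rad), for 0.2 s.
2. the mandrel lies in both Vs, thick end at the stop (all of step 1 and contact force between mandrel and vblock_wide above 0.3 N and contact force between mandrel and vblock_narrow above 0.3 N and y of end_stop in the frame of mandrel_axis between 0.165 and 0.194 m and angle between the y axis of mandrel_axis and the y axis of pad_thick, either way round below 0.15 rad and x of mandrel_axis in the frame of pad_thick between -0.014 and 0.014 m and z of mandrel_axis in the frame of pad_thick between 0.034 and 0.046 m), for 0.2 s.
3. the indicator stands on the rear pad with its foot pushed in by the mandrel (all of step 2 and horizontal distance between indicator and pad_gauge below 0.012 m and z of indicator in the frame of pad_gauge between -0.004 and 0.004 m and value of joint plunger between 0.001 and 0.009 m), for 0.2 s.
At the end, for the whole second after the job is handed in: Wide V-block on the pad next to the stop, narrow on the other: within 12 mm and 0.2 rad, flat. Mandrel resting on both, thick end 0 to 20 mm from the stop, in line within 0.15 rad and 14 mm, 34 to 46 mm above the pads. Indicator on its pad within 12 mm, plunger in 1 to 9 mm. All released, at rest (all of step 3 and linear speed of each of vblock_wide, vblock_narrow, mandrel, indicator below 0.01 m/s); the robot touches nothing.
It fails at once if the indicator is tipped over (angle between indicator's own z axis and vertical above 0.6 rad).
It also fails if it takes over 120 s, if anything falls off the work surface, if the arm or the gripper's body presses on something with over 40 N, if the wrist force passes 120 N, or if a joint passes its speed limit or range.

ROBOT

A 7-joint arm with a two-finger parallel gripper is mounted at the origin on a cart in front of the work surface, level with it; the furniture and walls round the work are solid. World frame = base frame: x ahead of the robot, y to its left, z up, the work surface at z = 0. Lengths are in m, angles in rad, forces in N, time in s.
With the tool pointing down it reaches from about 0.4 to 0.85 m from the base axis. Payload 10.4 kg.
Tool frame: the origin (TCP) lies where the fingers leave the gripper's body, on its centre line; the fingertips stand 70 mm ahead of it and the grasp point (between the pads) lies 51 mm ahead of it; y points along the fingers, z is the direction in which the jaws open and shut, and the axes are right-handed (so a half turn about y gives the same grasp; the last joint's range is limited). The gripper opens to 87 mm and grips with 3 to 60 N. Pads are 19 mm wide; open, the fingers measure 117 mm over their backs; the gripper's body (75 mm by 190 mm) begins 51 mm behind the grasp point.
Start: joints at [1.306, 0.332, -0.065, 1.46, 0.022, 1.35, -0.088], TCP at [0.15, -0.607, 0.292] pointing down, gripper open.
Joint ranges: [-2.6, 2.6], [-0.5, 2.12], [-1.47, 1.34], [0.16, 2.42], [-1.27, 4.41], [0.06, 2.06], [-2.6, 2.6]. Speed limits (rad/s): [2.22, 2.22, 2.79, 2.79, 3.14, 3.14, 3.14].

INTERFACE

Orientations are given as a unit quaternion [w, x, y, z].
In Python, from workcell import telemetry, vision, finish_job gives the robot as it stands. The module is installed in compiled form; this text tells all that it offers.
- The arm moves only by the tool carry_out, never from a script. Its argument "series" is one flat list of numbers, 7 for each row, row after row: the shift along the tool's x, y, z in mm, then the turn, a rotation vector about the tool's x, y, z in degrees, then the closure, from 0 (fully open) to 1 (shut). In form: [x, y, z, rx, ry, rz, fingers, x, y, z, rx, ry, rz, fingers, ...]. A call has 1 to 12 rows; each row is the pose to reach, as a shift and turn from the pose measured when the call began, along the tool's axes at that moment; what a row does not reach only later rows make up. A row lasts 1/10 s, in which the tool goes at most 50 mm and 8.59 degrees, less where a joint would pass 70% of its speed; a pose out of reach is approached as far as the arm can. A call with a gripper value outside its range is refused whole. The fingers move at their own pace and stop on an object; "newtons" is the grip in N (left out, the last holds). Time passes only in rows, so rows that repeat a pose let the fingers close. It gives the time, the measured TCP pose, the force and the opening at its end, in the units of the state.
- telemetry.get_obs(): the state, without advancing time (a new reading comes with each control period).
- vision.snapshot(name): name is "scene" or "top" or "wrist"; returns a dict with "pixels" (400x640x3 uint8, blue, green, red), "mtx" (3x3 intrinsics, pixels), "R" (3x3) and "t" (3): a world point X has camera coordinates R X + t. Camera axes: x right, y down, z forward; pixel columns grow to the right and rows downward; lengths in m; the calibration is good to about 2 mm. A picture is of the moment at which its call begins. There is no depth.
- finish_job(): hands the job in, once; it reports no verdict.
The state is a dict: "time_s": time; "qpos": joint angles; "joint_velocities": joint speeds; "tau": joint torques, N m; "tcp_pos": TCP position; "tcp_rot": TCP orientation; "contact_force": force on the tool from outside, world axes, zero at the start; "ft_torque": the same for the moment, N m; "grip_width": finger opening in m.
Only numpy, scipy, OpenCV 4.12 (cv2) and the standard library are available. Lean on these libraries where they do the work, as an engineer would, in place of code of your own. Each camera call takes 0.05 s, during which the arm holds its last target.

## Working session

There is one attempt and no reset: what is moved stays moved. The work goes in short steps, Python scripts to look and compute and a tool call to move; the robot and the scene stay as the last step left them, time stands still between calls to the robot, and variables do not carry over. Pictures are saved under pics/ and viewed, and the job is handed in when it is done.

Besides the shell and the picture viewer there is one more tool, called after "Emit:" in YAML: its name, and indented under it one key for each argument. carry_out: Moves the arm, as the interface text tells. Its arguments: {"type":"object","properties":{"series":{"type":"array"},"newtons":{"type":"number"}},"required":["series"]}

```bash
mkdir -p pics; ls
cat > h.py <<'E'
import numpy as np,cv2
from scipy.spatial.transform import Rotation as Ro
from workcell import telemetry, vision, finish_job
def snap(n,f=None):
    s=vision.snapshot(n)
    for k in("pixels","mtx","R","t"): s[k]=np.array(s[k])
    s["t"]=s["t"].astype(float).ravel()
    if f: cv2.imwrite("pics/"+f+".png",s["pixels"])
    return s
def ray(s,u,v,z):
    d=s["R"].T@np.linalg.inv(s["mtx"])@np.array([u,v,1.]); c=-s["R"].T@s["t"]
    return c+d*(z-c[2])/d[2]
def proj(s,X):
    p=s["mtx"]@(s["R"]@np.array(X)+s["t"]); return p[:2]/p[2]
def tool():
    o=telemetry.get_obs(); q=np.array(o["tcp_rot"]); return np.array(o["tcp_pos"]),Ro.from_quat(q[[1,2,3,0]]).as_matrix(),o
E
python3 - <<'E'
from h import *
np.set_printoptions(precision=4,suppress=True)
p,R,o=tool();print(o);print(R)
for n in("scene","top","wrist"):
    s=snap(n,n+"0");print(n,s["mtx"].tolist(),(-s["R"].T@s["t"]),s["R"])
E
```

```text
pics
{'time_s': 0.0, 'qpos': array([ 1.3064,  0.3329, -0.0647,  1.461 ,  0.0216,  1.3499, -0.0885]), 'joint_velocities': array([ 0.0004, -0.0016, -0.0007,  0.0002, -0.001 , -0.0006,  0.0015]), 'tau': array([  0.0002, -62.3263,   0.0247, -38.9895,  -0.0613,   0.0398,
         0.0001]), 'tcp_pos': array([ 0.1496, -0.6065,  0.2915]), 'tcp_rot': array([ 0.0852, -0.0854,  0.7024, -0.7014]), 'contact_force': array([ 0.3126, -0.8609,  0.2891]), 'ft_torque': array([-0.0254, -0.0237, -0.0173]), 'grip_width': 0.08715182420391952}
[[-0.9709 -0.0004  0.2395]
 [-0.2395  0.0014 -0.9709]
 [ 0.0001 -1.     -0.0014]]
scene [[428.7419260437181, 0.0, 318.3296807797018], [0.0, 428.7419260437181, 193.82998404450535], [0.0, 0.0, 1.0]] [-0.0328  0.351   0.7298] [[-0.5363 -0.8439  0.0159]
 [-0.5931  0.3634 -0.7185]
 [ 0.6005 -0.3947 -0.6954]]
top [[363.8794648791541, 0.0, 313.46559462980014], [0.0, 363.8794648791541, 201.39527869523036], [0.0, 0.0, 1.0]] [ 0.3667 -0.0087  1.0357] [[-0.0792 -0.9969 -0.0029]
 [-0.9765  0.0782 -0.2008]
 [ 0.2004 -0.0131 -0.9796]]
wrist [[337.0636252247644, 0.0, 318.0716465043517], [0.0, 337.0636252247644, 206.3104212555707], [0.0, 0.0, 1.0]] [ 0.2149 -0.5913  0.3845] [[ 0.2393 -0.971  -0.0012]
 [-0.9415 -0.2323  0.244 ]
 [-0.2372 -0.0572 -0.9698]]
```

View pics/top0.png

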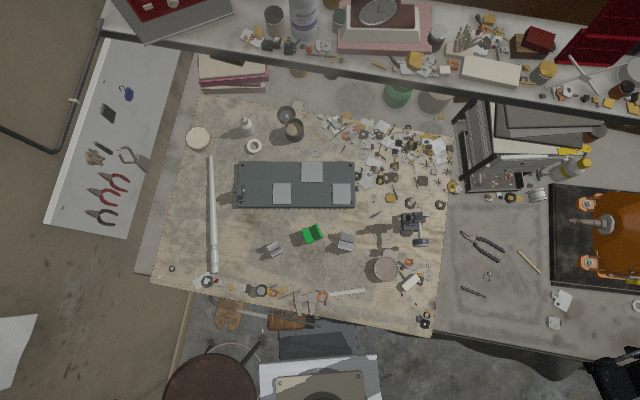

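View pics/scene0.png

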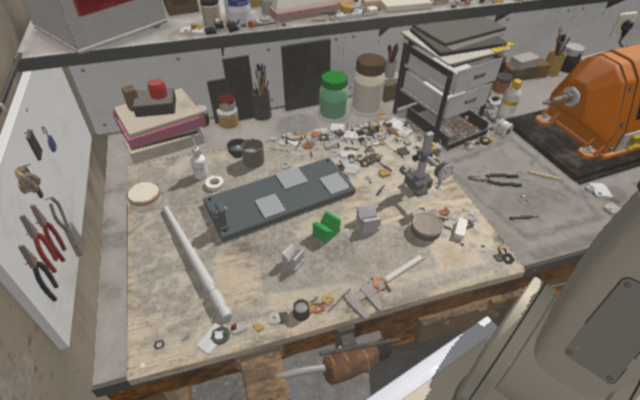

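The top view shows the base at about (295,185), with the end stop at its left end (240,190). The bar is at (212,215), the green look-alike at (312,233), the steel blocks at (274,249) and (345,241), and the indicator near (412,228). I'll enlarge it.

Run:
```python
import cv2
a=cv2.imread("pics/top0.png")
cv2.imwrite("pics/t1.png",cv2.resize(a[150:285,190:370],None,fx=4.4,fy=4.4,interpolation=cv2.INTER_CUBIC))
cv2.imwrite("pics/t2.png",cv2.resize(a[195:265,365:445],None,fx=8,fy=8,interpolation=cv2.INTER_CUBIC))
a=cv2.imread("pics/scene0.png")
cv2.imwrite("pics/s1.png",cv2.resize(a[120:320,150:480],None,fx=2.4,fy=2.4,interpolation=cv2.INTER_CUBIC))
```

```text
(no output)
```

View pics/t1.png

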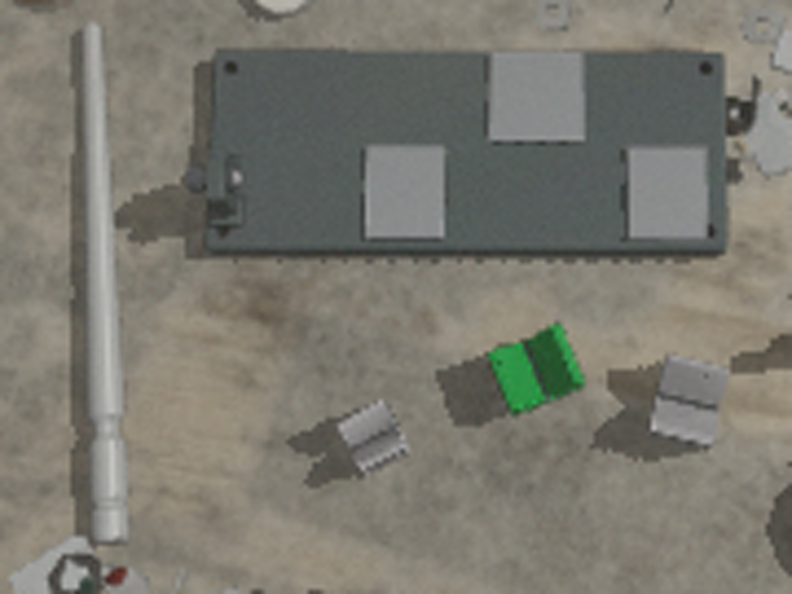

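View pics/t2.png

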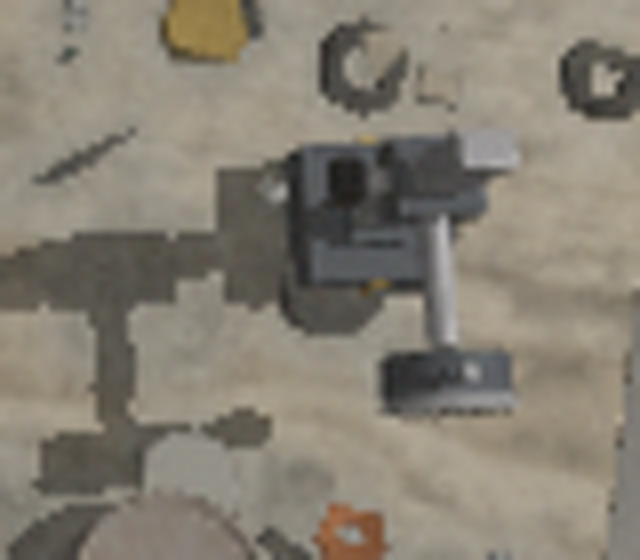

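View pics/s1.png

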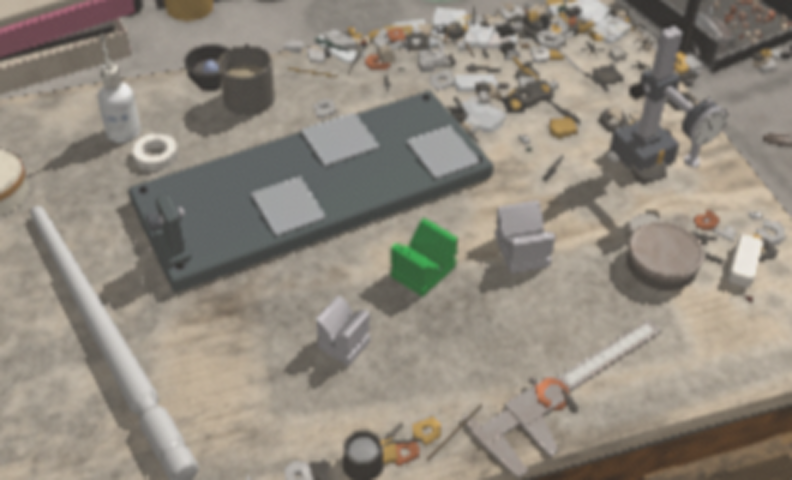

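Run:
```python
from h import *
np.set_printoptions(precision=4,suppress=True)
a=cv2.imread("pics/top0.png")
s=snap("top")
def e(U,V): return (U+.5)/4.4-.5+190,(V+.5)/4.4-.5+150
def g(n,pts,z):
    P=np.array([ray(s,*e(*p),z)[:2] for p in pts]);print(n,P.tolist() and np.round(P,4).tolist(),"c",P.mean(0));return P
p1=g("pthick",[(366,146),(444,146),(443,238),(364,237)],.024)
p2=g("pthin",[(628,148),(708,148),(708,239),(627,237)],.024)
p3=g("pg",[(490,53),(584,53),(583,141),(489,140)],.024)
d=p1.mean(0)-p2.mean(0);print("axis",d,np.linalg.norm(d),np.degrees(np.arctan2(d[1],d[0])))
print(p3.mean(0)-(p1.mean(0)+p2.mean(0))/2)
g("stop",[(243,180)],.06)
g("base",[(216,50),(724,53),(724,247),(207,247)],.02)
w=g("wide",[(670,355),(730,372),(714,442),(651,425)],.041);print(np.linalg.norm(np.roll(w,1,0)-w,axis=1))
w=g("wideV",[(655,400),(718,408)],.022)
w=g("nar",[(382,401),(409,438),(362,470),(337,431)],.042);print(np.linalg.norm(np.roll(w,1,0)-w,axis=1))
g("mand",[(93,27),(110,540)],.01)
cv2.imwrite("pics/w.png",cv2.resize(a[225:265,260:360],None,fx=8,fy=8,interpolation=cv2.INTER_CUBIC))
cv2.imwrite("pics/b.png",cv2.resize(a[150:215,225:310],None,fx=8,fy=8,interpolation=cv2.INTER_CUBIC))
```

```text
pthick [[0.6373, 0.0898], [0.6332, 0.0391], [0.5722, 0.0438], [0.577, 0.0945]] c [0.6049 0.0668]
pthin [[0.6223, -0.0804], [0.6181, -0.1323], [0.558, -0.1263], [0.5634, -0.0744]] c [ 0.5904 -0.1034]
pg [[0.6939, 0.0046], [0.689, -0.0572], [0.6293, -0.0516], [0.6349, 0.0095]] c [ 0.6618 -0.0237]
axis [0.0145 0.1701] 0.17074618596121774 85.13861409845312
[ 0.0641 -0.0054]
stop [[0.6119, 0.1643]] c [0.6119 0.1643]
base [[0.7119, 0.1856], [0.6828, -0.1498], [0.5527, -0.1365], [0.5793, 0.1965]] c [0.6317 0.0239]
wide [[0.4832, -0.0934], [0.4697, -0.1296], [0.4274, -0.1153], [0.4409, -0.0775]] c [ 0.4553 -0.1039]
[0.0452 0.0387 0.0446 0.0401]
wideV [[0.4578, -0.0828], [0.4496, -0.122]] c [ 0.4537 -0.1024]
nar [[0.4688, 0.0874], [0.4447, 0.0721], [0.4275, 0.1021], [0.4525, 0.1162]] c [0.4484 0.0945]
[0.0331 0.0285 0.0346 0.0287]
mand [[0.738, 0.2693], [0.3985, 0.2663]] c [0.5682 0.2678]
```

View pics/w.png

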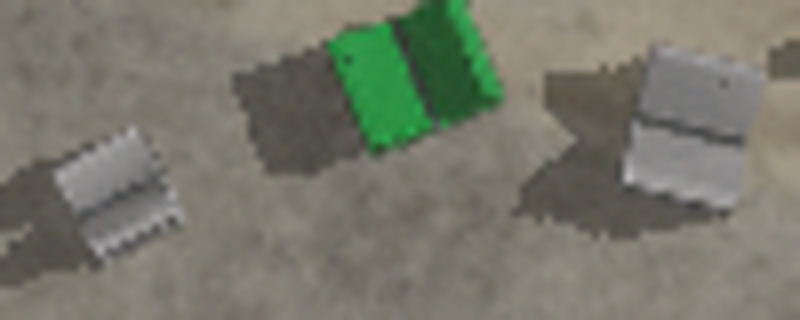

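```bash
cat >> h.py <<'E'
def go(pos,ang):
    """tool down, jaw dir (tool z) at world angle ang deg (mod 180, nearest); prints row shift and rotvec; 'pos' = TCP"""
    p,R,o=tool()
    best=None
    for k in(0,180,-180,360):
        t=np.radians(ang+k); z=np.array([np.cos(t),np.sin(t),0]);y=np.array([0,0,-1.]);x=np.cross(y,z)
        T=np.c_[x,y,z]; rv=np.degrees(Ro.from_matrix(R.T@T).as_rotvec())
        if best is None or np.linalg.norm(rv)<np.linalg.norm(best[0])-1: best=(rv,k)
    d=1000*R.T@(np.array(pos)-p)
    print("shift",np.round(d,1),"rot",np.round(best[0],1),"k",best[1],"q7",round(o["qpos"][6],2),"t",round(o["time_s"],2),"jaw now",round(float(np.degrees(np.arctan2(R[1,2],R[0,2]))),1))
E
python3 -c "
from h import *
go((.455,-.103,.17),-18)"
```

```text
shift [-417.1  122.1 -415.7] rot [  0.  -58.1  -0. ] k 0 q7 -0.09 t 0.2 jaw now -76.1
```

Emit:
carry_out:
  series: [-100, 20, -100, 0, -15, 0, 0, -200, 30, -200, 0, -30, 0, 0, -300, 50, -300, 0, -45, 0, 0, -417, 122, -416, 0, -58, 0, 0, -417, 122, -416, 0, -58, 0, 0, -417, 122, -416, 0, -58, 0, 0, -417, 122, -416, 0, -58, 0, 0, -417, 122, -416, 0, -58, 0, 0, -417, 122, -416, 0, -58, 0, 0, -417, 122, -416, 0, -58, 0, 0, -417, 122, -416, 0, -58, 0, 0, -417, 122, -416, 0, -58, 0, 0]

```text
time_s: 1.4
tcp_pos: [0.4542, -0.1032, 0.1705]
tcp_rot: [-0.415, 0.415, -0.573, 0.573]
contact_force: [1.4, -0.1, 0.3]
grip_width: 0.0871
```

```bash
cat > a.py <<'E'
from h import *
import sys
go((.455,-.103,.17),-18)
s=snap("wrist",sys.argv[1]);print(-s["R"].T@s["t"])
E
python3 a.py w1
```

```text
shift [-0.4  0.5  0.7] rot [-0.  -0.2 -0. ] k 0 q7 -0.27 t 1.4 jaw now -18.2
[ 0.47580175 -0.04067625  0.26352113]
```

View pics/w1.png

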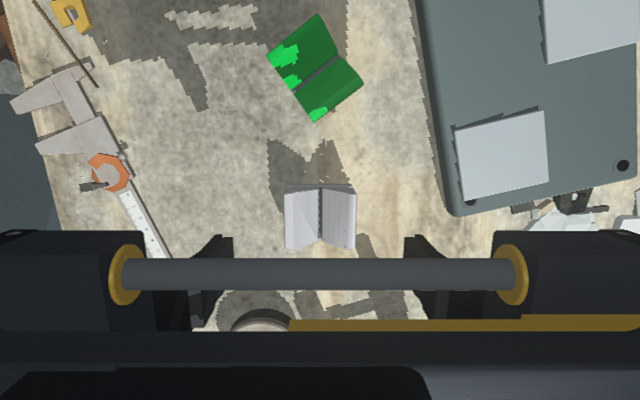

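The wrist view shows the wide block between the fingers, with its far top corners at (285,192) and (356,192) and the V upright at column 320. pad_thin's corners are about (455,128), (546,111), (550,183) and (461,201).

Run:
```python
from h import *
s=snap("wrist")
f=lambda u,v,z:np.round(ray(s,u,v,z)[:2],4)
a,b=f(285,190,.041),f(356,190,.041);print(a,b,np.linalg.norm(a-b),(a+b)/2,np.degrees(np.arctan2(*(b-a)[::-1])))
c=f(286,248,.041);print(c,np.linalg.norm(a-c))
P=np.array([f(455,128,.024),f(546,111,.024),f(550,183,.024),f(461,201,.024)]);print(P,P.mean(0))
```

```text
[ 0.4436 -0.0679] [ 0.4889 -0.0824] 0.047564062063705205 [ 0.46625 -0.07515] -17.7492607944114
[ 0.4308 -0.1071] 0.04123687670035159
[[ 0.567  -0.0652]
 [ 0.6285 -0.073 ]
 [ 0.6237 -0.1237]
 [ 0.5601 -0.1172]] [ 0.594825 -0.094775]
```

Run:
```python
from h import *
s=snap("scene","sc1");t=snap("top","tp1");w=snap("wrist")
for n,X in(("thinT",(.590,-.1034,.024)),("thinW",(.5948,-.0948,.024)),("thickT",(.6049,.0668,.024)),("narT",(.4484,.0945,.042)),("wideT",(.4545,-.1035,.041)),("wideW",(.460,-.095,.041))):
    print(n,[np.round(proj(c,X),1) for c in(s,t,w)])
p,R,o=tool()
for sg in(-1,1): 
    X=p+R@np.array([0,.070,sg*.0436]);print(X,[np.round(proj(c,X),1) for c in(s,t,w)])
a=s["pixels"]
cv2.imwrite("pics/s2.png",cv2.resize(a[150:280,240:440],None,fx=4,fy=4,interpolation=cv2.INTER_CUBIC))
```

```text
thinT [array([334. , 182.6]), array([341.4, 193.6]), array([500.5, 156.2])]
thinW [array([330. , 182.7]), array([338.2, 192.2]), array([505. , 142.3])]
thickT [array([269., 205.]), array([281.5, 193.1]), array([ 472.2, -129.9])]
narT [array([292.4, 250.9]), array([274.3, 248.5]), array([ 195.9, -104.8])]
wideT [array([368.5, 212.2]), array([346.6, 240.4]), array([317.8, 220.1])]
wideW [array([363.9, 212.1]), array([343.3, 238.7]), array([321.6, 206.3])]
[ 0.41187215 -0.09155541  0.10057855] [array([379.2, 207.2]), array([345.6, 255.3]), array([232., 256.])]
[ 0.49474161 -0.11869369  0.10049022] [array([365.5, 179.5]), array([352.9, 222.3]), array([400.6, 256.4])]
```

View pics/s2.png

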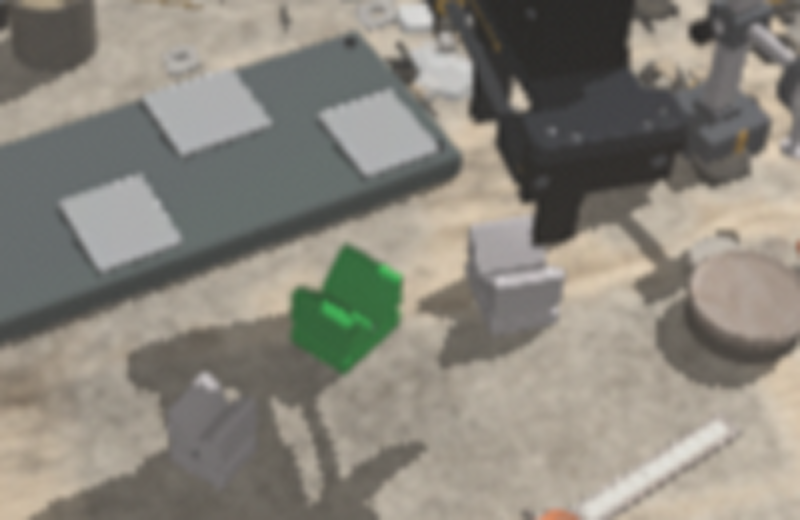

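Run:
```python
import cv2
a=cv2.imread("pics/tp1.png")
cv2.imwrite("pics/t3.png",cv2.resize(a[140:270,240:440],None,fx=4,fy=4,interpolation=cv2.INTER_CUBIC))
a=cv2.imread("pics/w1.png")
cv2.imwrite("pics/w2.png",cv2.resize(a[150:300,200:430],None,fx=3.4,fy=3.4,interpolation=cv2.INTER_CUBIC))
```

```text
(no output)
```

View pics/t3.png

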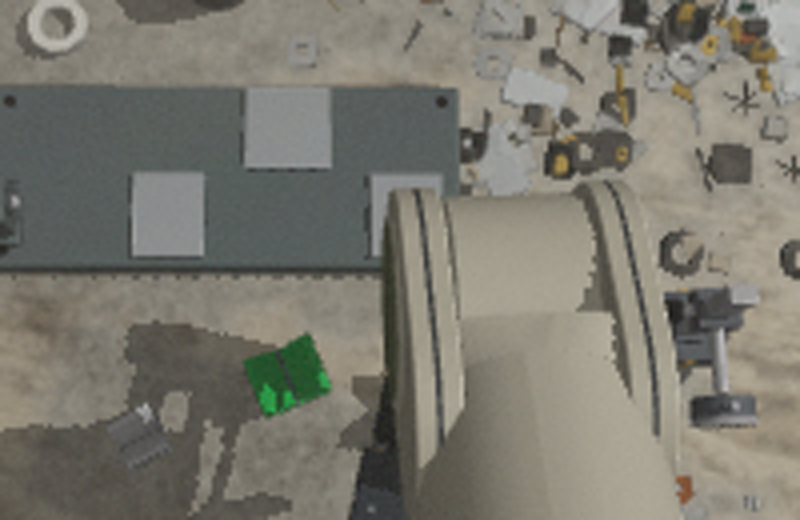

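View pics/w2.png

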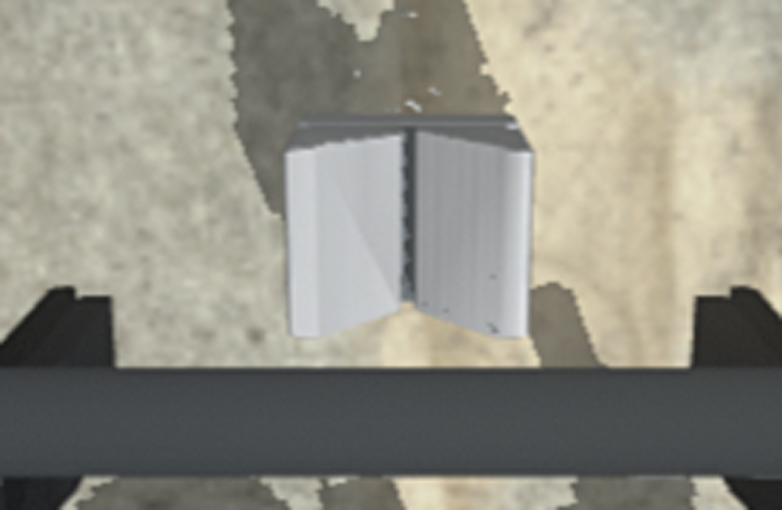

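Run:
```python
from h import *
for i in range(4):
    s=snap("wrist");print(-s["R"].T@s["t"],ray(s,503,156,.024),proj(s,ray(s,503,156,.024)),s["mtx"][1],np.linalg.det(s["R"]))
    print(np.round(s["R"]@s["R"].T,4))
```

```text
[ 0.47500324 -0.04267683  0.26353947] [ 0.59153972 -0.10559842  0.024     ] [503. 156.] [  0.         337.06362522 206.31042126] 1.0000000000000038
[[ 1. -0. -0.]
 [-0.  1.  0.]
 [-0.  0.  1.]]
[ 0.47493076 -0.04338044  0.26367899] [ 0.59152792 -0.10661969  0.024     ] [503. 156.] [  0.         337.06362522 206.31042126] 1.0000000000000047
[[ 1. -0. -0.]
 [-0.  1. -0.]
 [-0. -0.  1.]]
[ 0.47492102 -0.04368368  0.26378301] [ 0.5915959  -0.10709697  0.024     ] [503. 156.] [  0.         337.06362522 206.31042126] 1.0000000000000029
[[ 1. -0. -0.]
 [-0.  1.  0.]
 [-0.  0.  1.]]
[ 0.47494138 -0.04373514  0.26384951] [ 0.59168663 -0.10721836  0.024     ] [503. 156.] [  0.         337.06362522 206.31042126] 1.0000000000000007
[[1. 0. 0.]
 [0. 1. 0.]
 [0. 0. 1.]]
```

The arm was still settling during the first shots, which explains the mismatch. I'll remeasure now that it has stopped.

Run:
```python
from h import *
s=snap("wrist","w3")
a=s["pixels"]
cv2.imwrite("pics/w3c.png",cv2.resize(a[150:300,200:430],None,fx=3.4,fy=3.4,interpolation=cv2.INTER_CUBIC))
go((.455,-.103,.17),-18)
print(proj(s,(.5904,-.1034,.024)),proj(s,(.4545,-.1035,.041)))
```

```text
shift [-3.4  0.9  0.7] rot [ 0.  -0.3 -0. ] k 0 q7 -0.27 t 1.9 jaw now -18.3
[500.08305524 151.56682926] [317.09280281 216.49615447]
```

View pics/w3.png

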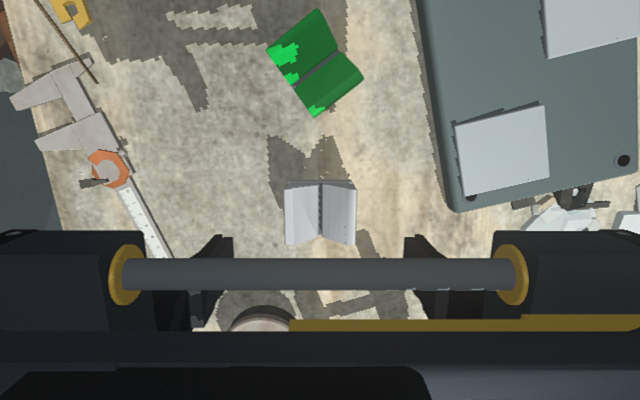

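The wide block's centre is at (320,217), where the top-view position of (0.455,-0.104) projects to (317,216.5), so they agree within 2 mm.

Run:
```python
from h import *
go((.456,-.104,.075),-18)
```

```text
shift [-2.7 95.9  1.9] rot [ 0.  -0.3 -0. ] k 0 q7 -0.27 t 1.9 jaw now -18.3
```

Emit:
carry_out:
  series: [-3, 30, 2, 0, 0, 0, 0, -3, 60, 2, 0, 0, 0, 0, -3, 80, 2, 0, 0, 0, 0, -3, 96, 2, 0, 0, 0, 0, -3, 96, 2, 0, 0, 0, 0, -3, 96, 2, 0, 0, 0, 0, -3, 96, 2, 0, 0, 0, 0.3, -3, 96, 2, 0, 0, 0, 0.6, -3, 96, 2, 0, 0, 0, 0.6, -3, 96, 2, 0, 0, 0, 0.6, -3, 96, 2, 0, 0, 0, 0.6, -3, 96, 2, 0, 0, 0, 0.6]
  newtons: 30

```text
time_s: 3.1
tcp_pos: [0.456, -0.1037, 0.075]
tcp_rot: [0.414, -0.414, 0.573, -0.573]
contact_force: [-1.5, 0.0, 1.3]
grip_width: 0.0497
```

Run:
```python
from h import *
go((.456,-.104,.075),-18);print(tool()[2]["grip_width"])
go((.605,.0668,.17),-4.9)
```

```text
shift [ 0.3 -0.   0.1] rot [ 0.  -0.3 -0. ] k 0 q7 -0.38 t 3.1 jaw now -18.3
0.04971572199609543
shift [-208.6  -95.    88. ] rot [  0.  -13.4  -0. ] k 0 q7 -0.38 t 3.1 jaw now -18.3
```

Emit:
carry_out:
  series: [0, -30, 0, 0, 0, 0, 0.6, 0, -60, 0, 0, 0, 0, 0.6, 0, -95, 0, 0, 0, 0, 0.6, -40, -95, 20, 0, -4, 0, 0.6, -80, -95, 40, 0, -8, 0, 0.6, -120, -95, 55, 0, -10, 0, 0.6, -160, -95, 70, 0, -13, 0, 0.6, -190, -95, 82, 0, -13.4, 0, 0.6, -209, -95, 88, 0, -13.4, 0, 0.6, -209, -95, 88, 0, -13.4, 0, 0.6, -209, -95, 88, 0, -13.4, 0, 0.6, -209, -95, 88, 0, -13.4, 0, 0.6]

```text
time_s: 4.3
tcp_pos: [0.6047, 0.0659, 0.1695]
tcp_rot: [0.478, -0.479, 0.521, -0.521]
contact_force: [0.1, -1.1, -3.7]
grip_width: 0.0494
```

Emit:
carry_out:
  series: [0, 0, 0, 0, 0, 0, 0.6, 0, 0, 0, 0, 0, 0, 0.6, 0, 0, 0, 0, 0, 0, 0.6]

```text
time_s: 4.6
tcp_pos: [0.6045, 0.0653, 0.1696]
tcp_rot: [-0.477, 0.478, -0.521, 0.521]
contact_force: [-0.1, -0.3, -3.8]
grip_width: 0.0496
```

Run:
```python
from h import *
s=snap("wrist","w4")
go((.605,.0668,.101),-4.9);print(proj(s,(.605,.0668,.024)))
```

```text
shift [-1.4 68.6  0.4] rot [ 0.1 -0.1  0.1] k 0 q7 -0.51 t 4.65 jaw now -5.0
[317.37654181 211.82970904]
```

View pics/w4.png

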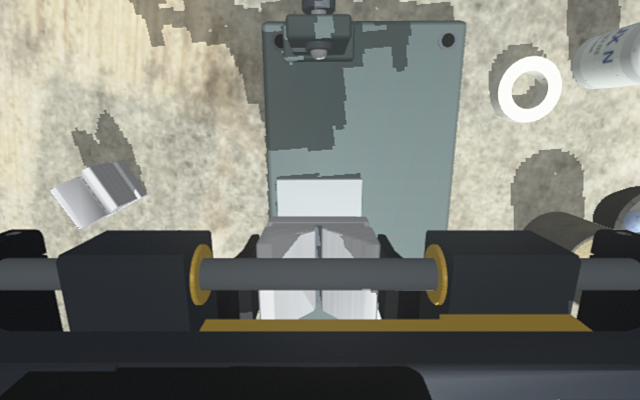

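pad_thick's far edge is at row 179, spanning columns 277–361, which fits the measured pad pose. I'll lower the block.

Emit:
carry_out:
  series: [-1.4, 25, 0.4, 0, 0, 0, 0.6, -1.4, 45, 0.4, 0, 0, 0, 0.6, -1.4, 60, 0.4, 0, 0, 0, 0.6, -1.4, 66, 0.4, 0, 0, 0, 0.6, -1.4, 70, 0.4, 0, 0, 0, 0.6, -1.4, 70, 0.4, 0, 0, 0, 0.6, -1.4, 70, 0.4, 0, 0, 0, 0.6, -1.4, 70, 0.4, 0, 0, 0, 0.6]

```text
time_s: 5.45
tcp_pos: [0.6054, 0.0669, 0.1004]
tcp_rot: [-0.478, 0.478, -0.521, 0.521]
contact_force: [0.1, 0.6, -2.6]
grip_width: 0.0496
```

Emit:
carry_out:
  series: [0, 1.5, 0, 0, 0, 0, 0.6, 0, 1.5, 0, 0, 0, 0, 0.6, 0, 1.5, 0, 0, 0, 0, 0.3, 0, 1.5, 0, 0, 0, 0, 0, 0, 1.5, 0, 0, 0, 0, 0, 0, 1.5, 0, 0, 0, 0, 0, 0, -30, 0, 0, 0, 0, 0, 0, -60, 0, 0, 0, 0, 0, 0, -75, 0, 0, 0, 0, 0, 0, -75, 0, 0, 0, 0, 0]

```text
time_s: 6.45
tcp_pos: [0.6065, 0.0672, 0.1776]
tcp_rot: [-0.479, 0.477, -0.52, 0.522]
contact_force: [0.3, 0.2, 0.4]
grip_width: 0.0865
```

Run:
```python
from h import *
print(tool()[2]["grip_width"])
go((.448,.095,.17),24)
```

```text
0.08650127964886242
shift [ -14.     6.9 -160.3] rot [ -0.2 -29.    0.1] k 0 q7 -0.51 t 6.45 jaw now -5.0
```

Emit:
carry_out:
  series: [-3, 0, -40, 0, -7, 0, 0, -6, 0, -80, 0, -15, 0, 0, -10, 0, -120, 0, -22, 0, 0, -14, 7, -160, 0, -29, 0, 0, -14, 7, -160, 0, -29, 0, 0, -14, 7, -160, 0, -29, 0, 0, -14, 7, -160, 0, -29, 0, 0, -14, 7, -160, 0, -29, 0, 0, -14, 7, -160, 0, -29, 0, 0, -14, 7, -160, 0, -29, 0, 0]

```text
time_s: 7.45
tcp_pos: [0.4486, 0.0951, 0.1699]
tcp_rot: [0.594, -0.592, 0.384, -0.386]
contact_force: [0.3, -0.8, 0.1]
grip_width: 0.0868
```

Run:
```python
from h import *
s=snap("wrist","w5")
go((.448,.095,.075),24);print(proj(s,(.4484,.0945,.042)),proj(s,(.6049,.0668,.065)),ray(s,320,210,.042),ray(s,320,200,.042),ray(s,310,200,.042))
t=snap("top");cv2.imwrite("pics/t5.png",cv2.resize(t["pixels"][150:215,225:365],None,fx=5.6,fy=5.6,interpolation=cv2.INTER_CUBIC))
print(proj(t,(.6049,.0668,.065)))
```

```text
shift [-0.3 94.9 -0.8] rot [-0.2  0.   0.1] k 0 q7 -0.02 t 7.5 jaw now 24.0
[315.76670643 220.74649145] [508.7039649  355.10691013] [0.44794435 0.10260601 0.042     ] [0.44510597 0.10895693 0.042     ] [0.4389612  0.10622702 0.042     ]
[280.14506015 189.80181279]
```

View pics/w5.png

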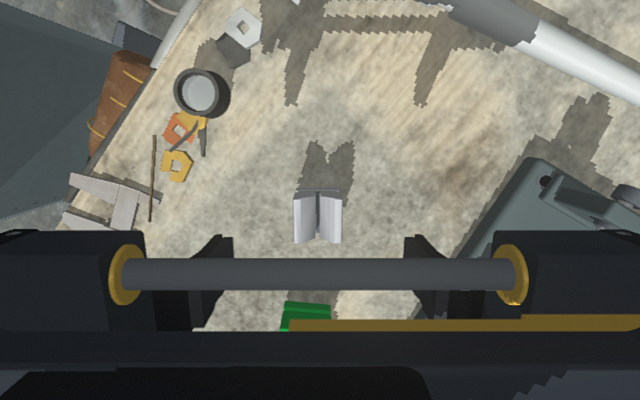

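View pics/t5.png

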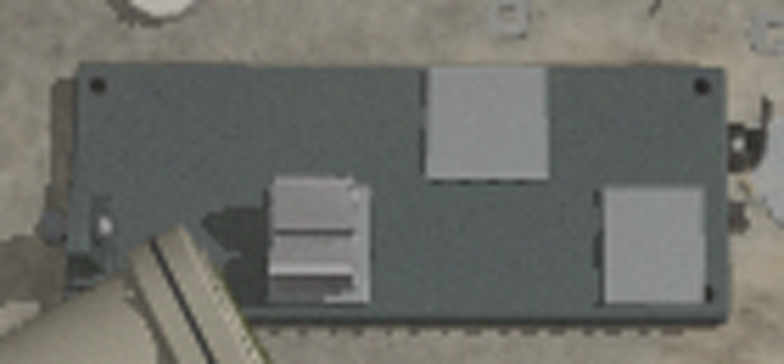

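The wide block sits centred on its pad: (280.4,191) measured against (280.1,190) expected. The narrow block's centre in the wrist view is (318,219) against (316,221) predicted. I'll grasp it now.

Emit:
carry_out:
  series: [-1, 30, 1, 0, 0, 0, 0, -1, 60, 1, 0, 0, 0, 0, -1, 80, 1, 0, 0, 0, 0, -1, 95, 1, 0, 0, 0, 0, -1, 95, 1, 0, 0, 0, 0, -1, 95, 1, 0, 0, 0, 0.3, -1, 95, 1, 0, 0, 0, 0.6, -1, 95, 1, 0, 0, 0, 0.8, -1, 95, 1, 0, 0, 0, 0.8, -1, 95, 1, 0, 0, 0, 0.8, -1, 95, 1, 0, 0, 0, 0.8, -1, 95, 1, 0, 0, 0, 0.8]

```text
time_s: 8.75
tcp_pos: [0.4493, 0.0963, 0.0749]
tcp_rot: [0.594, -0.593, 0.384, -0.386]
contact_force: [0.2, 0.8, -0.9]
grip_width: 0.039
```

Run:
```python
from h import *
print(tool()[2]["grip_width"])
go((.5904,-.1034,.17),-4.9)
```

```text
0.03899487283639525
shift [240.  -94.5  47.8] rot [-0.2 28.9  0.1] k 0 q7 -0.17 t 8.75 jaw now 24.0
```

Emit:
carry_out:
  series: [0, 0, 0, 0, 0, 0, 0.8, 0, 0, 0, 0, 0, 0, 0.8, 0, 0, 0, 0, 0, 0, 0.8, 0, -30, 0, 0, 0, 0, 0.8, 0, -60, 0, 0, 0, 0, 0.8, 0, -94, 0, 0, 0, 0, 0.8, 40, -94, 8, 0, 5, 0, 0.8, 80, -94, 16, 0, 10, 0, 0.8, 120, -94, 24, 0, 15, 0, 0.8, 160, -94, 32, 0, 20, 0, 0.8, 200, -94, 40, 0, 26, 0, 0.8, 240, -94, 48, 0, 29, 0, 0.8]

```text
time_s: 9.95
tcp_pos: [0.5912, -0.1048, 0.1691]
tcp_rot: [-0.477, 0.476, -0.521, 0.523]
contact_force: [0.6, -0.2, -1.8]
grip_width: 0.0339
```

Emit:
carry_out:
  series: [0, 0, 0, 0, 0, 0, 0.8, 0, 0, 0, 0, 0, 0, 0.8, 0, 0, 0, 0, 0, 0, 0.8, 0, 0, 0, 0, 0, 0, 0.8]

```text
time_s: 10.35
tcp_pos: [0.5908, -0.1035, 0.1691]
tcp_rot: [-0.478, 0.477, -0.521, 0.523]
contact_force: [0.1, 0.1, -2.2]
grip_width: 0.0337
```

Run:
```python
from h import *
print(tool()[2]["grip_width"])
s=snap("wrist","w6")
go((.5904,-.1034,.0995),-4.9);print(proj(s,(.5904,-.1034,.024)))
```

```text
0.033701698952450475
shift [-0.3 69.7 -0.7] rot [-0.2 -0.2  0. ] k 0 q7 -0.22 t 10.4 jaw now -5.1
[315.60796637 214.18385154]
```

View pics/w6.png

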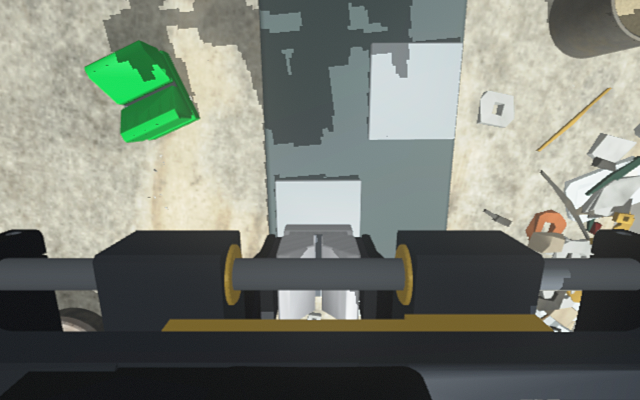

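The gripper is aligned with pad_thin, whose far edge is at row 179, columns 275–361. I'll lower the narrow block and release it.

Emit:
carry_out:
  series: [0, 25, 0, 0, 0, 0, 0.8, 0, 45, 0, 0, 0, 0, 0.8, 0, 60, 0, 0, 0, 0, 0.8, 0, 67, 0, 0, 0, 0, 0.8, 0, 70, 0, 0, 0, 0, 0.8, 0, 71, 0, 0, 0, 0, 0.8, 0, 71, 0, 0, 0, 0, 0.8, 0, 71, 0, 0, 0, 0, 0.8, 0, 71, 0, 0, 0, 0, 0.8]

```text
time_s: 11.3
tcp_pos: [0.5916, -0.1037, 0.099]
tcp_rot: [-0.478, 0.476, -0.52, 0.523]
contact_force: [-0.7, 0.5, 3.4]
grip_width: 0.0337
```

Emit:
carry_out:
  series: [0, 0, 0, 0, 0, 0, 0.6, 0, 0, 0, 0, 0, 0, 0.3, 0, 0, 0, 0, 0, 0, 0, 0, 0, 0, 0, 0, 0, 0, 0, 0, 0, 0, 0, 0, 0, 0, 0, 0, 0, 0, 0, 0, 0, -30, 0, 0, 0, 0, 0, 0, -70, 0, 0, 0, 0, 0, 0, -100, 0, 0, 0, 0, 0, 0, -100, 0, 0, 0, 0, 0]

```text
time_s: 12.3
tcp_pos: [0.5931, -0.1034, 0.2036]
tcp_rot: [-0.48, 0.475, -0.518, 0.525]
contact_force: [1.1, -0.1, -0.4]
grip_width: 0.0863
```

Run:
```python
from h import *
print(tool()[2]["grip_width"])
t=snap("top")
def ma(z): return 
go((.534,.268,.20),90)
```

```text
0.08625327526455165
shift [-365.   -0.  -91.] rot [-0.4 84.9 -0.3] k 180 q7 -0.2 t 12.35 jaw now -5.1
```

Emit:
carry_out:
  series: [-40, 0, -10, 0, -8, 0, 0, -80, 0, -20, 0, -16, 0, 0, -120, 0, -30, 0, -24, 0, 0, -160, 0, -40, 0, -32, 0, 0, -200, 0, -50, 0, -40, 0, 0, -240, 0, -60, 0, -48, 0, 0, -280, 0, -70, 0, -56, 0, 0, -320, 0, -80, 0, -64, 0, 0, -365, 0, -91, 0, -72, 0, 0, -365, 0, -91, 0, -80, 0, 0, -365, 0, -91, 0, -88, 0, 0, -365, 0, -91, 0, -95, 0, 0]

```text
time_s: 13.55
tcp_pos: [0.5333, 0.2683, 0.1985]
tcp_rot: [-0.706, 0.708, 0.004, 0.001]
contact_force: [-0.3, 0.1, -0.2]
grip_width: 0.0871
```

Emit:
carry_out:
  series: [0, 0, 0, 0, 0, 0, 0, 0, 0, 0, 0, 0, 0, 0, 0, 0, 0, 0, 0, 0, 0, 0, 0, 0, 0, 0, 0, 0]

```text
time_s: 13.95
tcp_pos: [0.5333, 0.2682, 0.1984]
tcp_rot: [-0.706, 0.708, 0.003, 0.001]
contact_force: [-0.4, 0.5, 0.5]
grip_width: 0.087
```

Run:
```python
from h import *
s=snap("wrist","w7")
go((.534,.268,.072),90)
print("mid",proj(s,(.5682,.2678,.01)),"grasp",proj(s,(.534,.2678,.01)))
t=snap("top")
cv2.imwrite("pics/t7.png",cv2.resize(t["pixels"][150:285,190:370],None,fx=4.4,fy=4.4,interpolation=cv2.INTER_CUBIC))
print([proj(t,X) for X in((.6049,.0668,.065),(.5904,-.1034,.066))])
```

```text
shift [-2.000e-01  1.265e+02  1.000e-01] rot [0.1 0.2 0.4] k 0 q7 0.66 t 14.0 jaw now 90.2
mid [318.56385043 237.23001001] grasp [318.69598079 199.49255591]
[array([280.14506015, 189.80181279]), array([342.49556341, 190.02141278])]
```

View pics/w7.png

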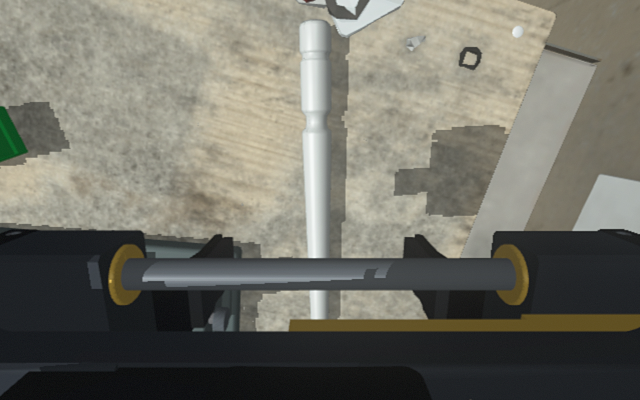

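View pics/t7.png

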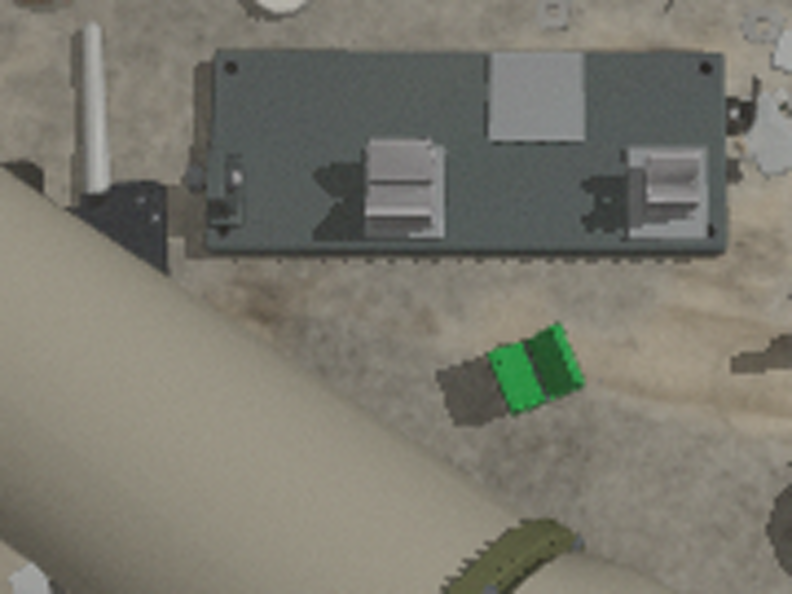

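Both blocks are seated: the narrow one's centre is at (342.4,190.1) against (342.5,190.0) expected. The bar's axis in the wrist view runs from (315,22) at the thick end to about (317,200).

Run:
```python
from h import *
s=snap("wrist")
a=s["pixels"]
for r in(40,80,150,180,200,220):
    g=a[r,280:360].astype(int).max(1) ; print(r,''.join('#' if x>170 else '.' for x in g))
A=ray(s,315.5,20,.014);B=ray(s,317,200,.0105);d=A-B;print(A,B,np.degrees(np.arctan2(d[1],d[0])),np.linalg.norm(d))
```

```text
40 ####.....##........#######################............................##########
80 ##########################################...........................#...#......
150 ###########################################........................###..........
180 ###############....##...###################.......................##############
200 ....#####...###.......#..##################.......................##############
220 ..........................#################.................................####
[0.39616407 0.2649138  0.014     ] [0.53445799 0.26641122 0.0105    ] -179.37963475560662 0.13834630386406904
```

Emit:
carry_out:
  series: [0, 40, -1, 0, 0, 0, 0, 0, 80, -1, 0, 0, 0, 0, 0, 110, -1, 0, 0, 0, 0, 0, 126.5, -1, 0, 0, 0, 0, 0, 126.5, -1, 0, 0, 0, 0, 0, 126.5, -1, 0, 0, 0, 0, 0, 126.5, -1, 0, 0, 0, 0.4, 0, 126.5, -1, 0, 0, 0, 0.7, 0, 126.5, -1, 0, 0, 0, 1, 0, 126.5, -1, 0, 0, 0, 1, 0, 126.5, -1, 0, 0, 0, 1, 0, 126.5, -1, 0, 0, 0, 1]
  newtons: 45

```text
time_s: 15.3
tcp_pos: [0.5342, 0.267, 0.0721]
tcp_rot: [-0.706, 0.708, 0.004, 0.001]
contact_force: [0.4, -0.1, -0.5]
grip_width: 0.0471
```

Emit:
carry_out:
  series: [0, 0, 0, 0, 0, 0, 1, 0, 0, 0, 0, 0, 0, 1, 0, 0, 0, 0, 0, 0, 1, 0, 0, 0, 0, 0, 0, 1, 0, 0, 0, 0, 0, 0, 1]

```text
time_s: 15.8
tcp_pos: [0.5342, 0.267, 0.0721]
tcp_rot: [-0.706, 0.708, 0.004, 0.001]
contact_force: [0.8, -0.3, -0.4]
grip_width: 0.02
```

Emit:
carry_out:
  series: [0, 0, 0, 0, 0, 0, 1, 0, 0, 0, 0, 0, 0, 1, 0, -10, 0, 0, 0, 0, 1, 0, -25, 0, 0, 0, 0, 1, 0, -45, 0, 0, 0, 0, 1, 0, -65, 0, 0, 0, 0, 1, 0, -85, 0, 0, 0, 0, 1, 0, -105, 0, 0, 0, 0, 1, 0, -125, 0, 0, 0, 0, 1, 0, -140, 0, 0, 0, 0, 1, 0, -140, 0, 0, 0, 0, 1, 0, -140, 0, 0, 0, 0, 1]

```text
time_s: 17.0
tcp_pos: [0.5332, 0.2672, 0.2121]
tcp_rot: [-0.706, 0.708, 0.004, 0.001]
contact_force: [0.3, 0.5, -6.3]
grip_width: 0.0193
```

Run:
```python
from h import *
print(tool()[2]["grip_width"])
s=snap("scene","sc8")
s=snap("wrist","w8")
# mandrel grasp point target: centre y=-.083 rel pad_thick along axis, grasp +.035
u=np.array([np.cos(np.radians(85.1)),np.sin(np.radians(85.1))])
g=np.array([.6049,.0668])+u*(-.083+.0343);print(g)
go((*g,.212),-5.5)
```

```text
0.01926646840361168
[0.6007402  0.01827798]
shift [  66.8    0.3 -248.9] rot [  0.4 -84.3   0.1] k 180 q7 0.67 t 17.1 jaw now 90.2
```

View pics/sc8.png

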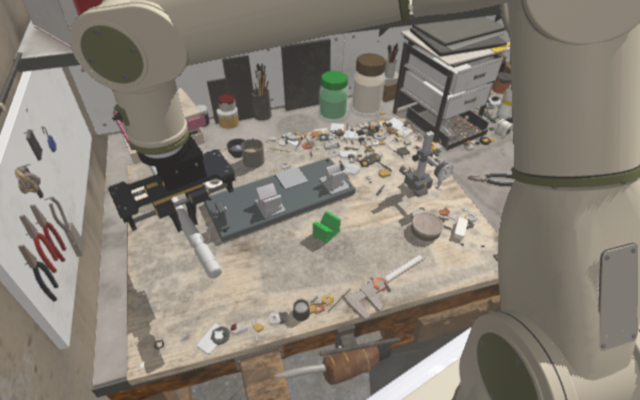

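View pics/w8.png

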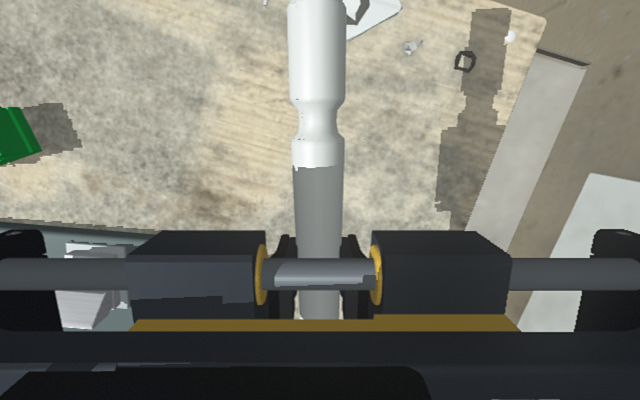

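The bar is gripped and level, with its thick end at about (200,265) in the scene view. I'll swing it over the base.

Emit:
carry_out:
  series: [4, 0, -15, 0, 2, 0, 1, 12, 0, -45, 0, 6, 0, 1, 21, 0, -80, 0, 12, 0, 1, 30, 0, -115, 0, 18, 0, 1, 39, 0, -150, 0, 25, 0, 1, 48, 0, -180, 0, 32, 0, 1, 56, 0, -210, 0, 39, 0, 1, 62, 0, -232, 0, 46, 0, 1, 66, 0, -245, 0, 52, 0, 1, 67, 0, -249, 0, 58, 0, 1, 67, 0, -249, 0, 62, 0, 1, 67, 0, -249, 0, 64, 0, 1]

```text
time_s: 18.3
tcp_pos: [0.6006, 0.017, 0.2113]
tcp_rot: [-0.599, 0.6, -0.373, 0.377]
contact_force: [-0.2, -0.3, -6.5]
grip_width: 0.0198
```

Run:
```python
from h import *
print(tool()[2]["grip_width"])
go((.6007,.0183,.19),-5.4)
```

```text
0.019791676660286753
shift [-1.2 21.3  0.6] rot [-0.2 31.4  0.2] k 0 q7 0.09 t 18.3 jaw now 26.0
```

Emit:
carry_out:
  series: [-1, 0, 0, 0, 4, 0, 1, -1, 0, 0, 0, 10, 0, 1, -1, 0, 0, 0, 17, 0, 1, -1, 0, 0, 0, 24, 0, 1, -1, 5, 0.5, 0, 29, 0, 1, -1, 15, 0.5, 0, 31.4, 0, 1, -1, 21, 0.5, 0, 31.4, 0, 1, -1, 21, 0.5, 0, 31.4, 0, 1, -1, 21, 0.5, 0, 31.4, 0, 1, -1, 21, 0.5, 0, 31.4, 0, 1, -1, 21, 0.5, 0, 31.4, 0, 1]

```text
time_s: 19.4
tcp_pos: [0.6008, 0.018, 0.1907]
tcp_rot: [-0.476, 0.475, -0.521, 0.525]
contact_force: [0.1, 0.4, -5.1]
grip_width: 0.0197
```

Run:
```python
from h import *
print(tool()[2]["grip_width"])
go((.6007,.0183,.1255),-5.4)
s=snap("scene","sc9"); cv2.imwrite("pics/s9.png",cv2.resize(s["pixels"][130:260,190:390],None,fx=4,fy=4,interpolation=cv2.INTER_CUBIC))
s=snap("wrist","w9")
t=snap("top","t9"); cv2.imwrite("pics/t9c.png",cv2.resize(t["pixels"][140:240,220:380],None,fx=5,fy=5,interpolation=cv2.INTER_CUBIC))
```

```text
0.01965372317101646
shift [-0.4 65.2 -0.5] rot [-0.3 -0.   0.2] k 0 q7 -0.44 t 19.4 jaw now -5.4
```

View pics/s9.png

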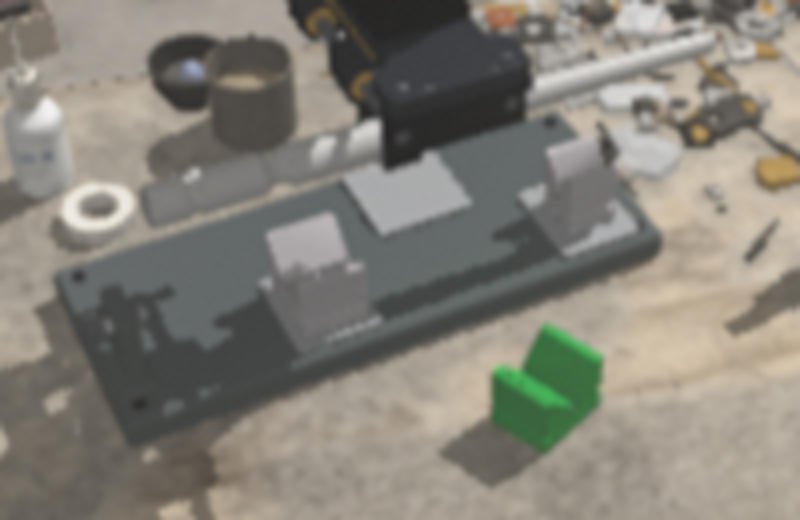

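View pics/w9.png

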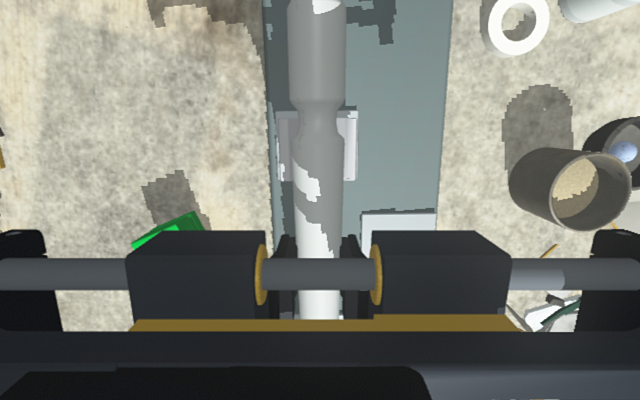

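View pics/t9c.png

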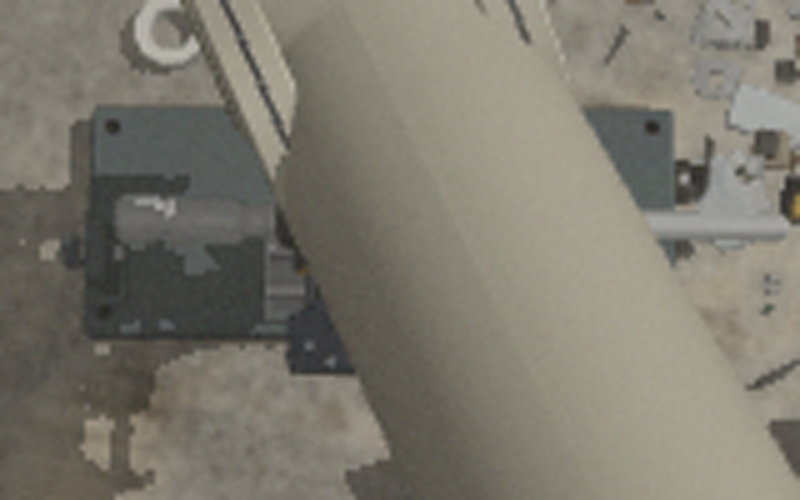

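Run:
```python
from h import *
t=snap("top");s=snap("scene")
def tri(a,b):
    A=[]
    for c,(u,v) in((t,a),(s,b)):
        P=c["mtx"]@np.c_[c["R"],c["t"]]; A+= [u*P[2]-P[0],v*P[2]-P[1]]
    X=np.linalg.svd(np.array(A))[2][-1];return X[:3]/X[3]
e=lambda U,V:(190+(U+.5)/4-.5,130+(V+.5)/4-.5)
TK=tri((242.7,183.7),e(152,202));TN=tri((377.7,184.7),e(712,42))
print(TK,TN,np.linalg.norm(TK-TN));d=TK-TN;print(np.degrees(np.arctan2(d[1],d[0])),np.degrees(np.arcsin(d[2]/.345)),(TK+TN)/2)
print(ray(t,242.7,183.7,.129),ray(t,377.7,184.7,.127))
```

```text
[0.60882945 0.15302823 0.13935382] [ 0.5842844  -0.1898951   0.12224653] 0.3442259876234355
85.90598509148029 2.8422547189025424 [ 0.59655693 -0.01843344  0.13080017]
[0.61297561 0.1568118  0.129     ] [ 0.58309384 -0.18901522  0.127     ]
```

Emit:
carry_out:
  series: [-1, 15, -0.5, 0, 0, -0.5, 1, -1.5, 30, -0.5, 0, 0, -1, 1, -2, 45, -0.5, 0, 0, -1.5, 1, -2.5, 55, -0.5, 0, 0, -2, 1, -2.5, 60, -0.5, 0, 0, -2, 1, -2.5, 60, -0.5, 0, 0, -2, 1, -2.5, 60, -0.5, 0, 0, -2, 1, -2.5, 60, -0.5, 0, 0, -2, 1]

```text
time_s: 20.45
tcp_pos: [0.6011, 0.0203, 0.1311]
tcp_rot: [-0.467, 0.484, -0.513, 0.533]
contact_force: [0.5, 0.5, -5.1]
grip_width: 0.0195
```

Run:
```python
from h import *
s=snap("scene","sc10"); cv2.imwrite("pics/s10.png",cv2.resize(s["pixels"][130:260,190:390],None,fx=4,fy=4,interpolation=cv2.INTER_CUBIC))
s=snap("wrist","w10")
```

```text
(no output)
```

View pics/s10.png

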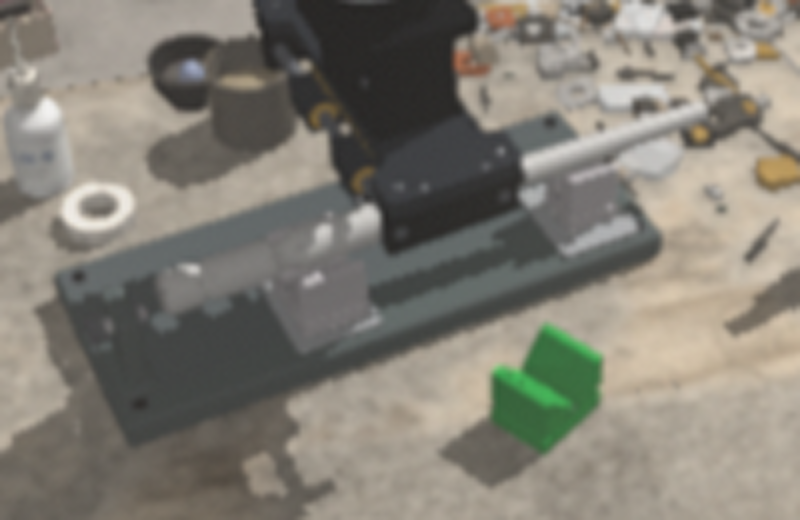

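View pics/w10.png

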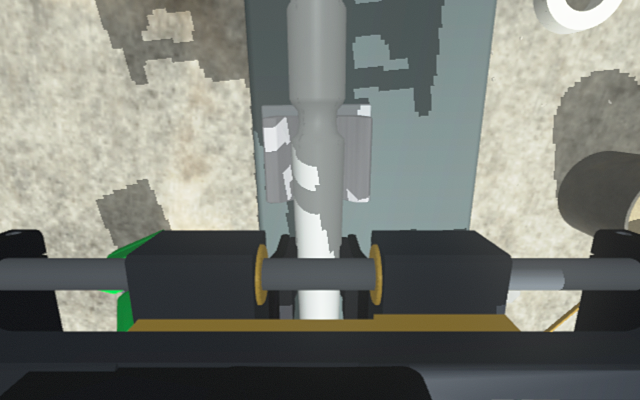

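Emit:
carry_out:
  series: [0, 1, 0, 0, 0, 0, 1, 0, 2, 0, 0, 0, 0, 1, 0, 3, 0, 0, 0, 0, 1, 0, 4, 0, 0, 0, 0, 1, 0, 4, 0, 0, 0, 0, 1, 0, 4, 0, 0, 0, 0, 1]

```text
time_s: 21.15
tcp_pos: [0.601, 0.0202, 0.127]
tcp_rot: [-0.467, 0.484, -0.513, 0.533]
contact_force: [-0.4, 0.4, -5.4]
grip_width: 0.0195
```

Emit:
carry_out:
  series: [0, 1, 0, 0, 0, 0, 1, 0, 1.5, 0, 0, 0, 0, 1, 0, 2, 0, 0, 0, 0, 1, 0, 2, 0, 0, 0, 0, 1, 0, 2, 0, 0, 0, 0, 1]

```text
time_s: 21.65
tcp_pos: [0.6013, 0.0201, 0.1253]
tcp_rot: [-0.467, 0.484, -0.513, 0.534]
contact_force: [-0.2, -0.6, -1.1]
grip_width: 0.0198
```

Emit:
carry_out:
  series: [0, 0.7, 0, 0, 0, 0, 1, 0, 0.7, 0, 0, 0, 0, 1, 0, 0.7, 0, 0, 0, 0, 0.75, 0, 0.7, 0, 0, 0, 0, 0.7, 0, 0.7, 0, 0, 0, 0, 0.6, 0, 0.7, 0, 0, 0, 0, 0.4, 0, 0.7, 0, 0, 0, 0, 0.3, 0, 0.7, 0, 0, 0, 0, 0.3, 0, 0.7, 0, 0, 0, 0, 0.3]

```text
time_s: 22.55
tcp_pos: [0.6013, 0.0201, 0.1246]
tcp_rot: [-0.467, 0.484, -0.513, 0.534]
contact_force: [-0.5, -0.1, 0.1]
grip_width: 0.0569
```

Run:
```python
from h import *
print(tool()[2]["grip_width"])
s=snap("scene","sc11"); cv2.imwrite("pics/s11.png",cv2.resize(s["pixels"][130:260,190:390],None,fx=4,fy=4,interpolation=cv2.INTER_CUBIC))
```

```text
0.05691778960287393
```

View pics/s11.png

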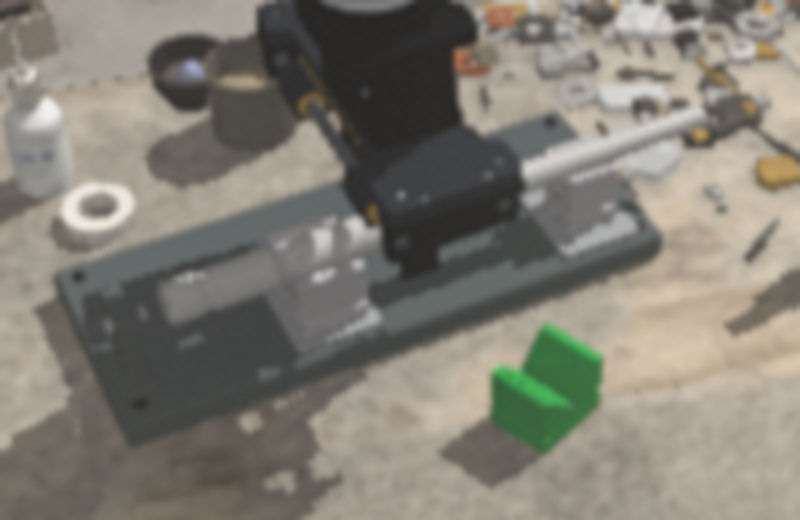

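The bar now lies in both Vs with the fingers clear. In the first top view, the indicator's column top is at about (425.5,213.5).

Emit:
carry_out:
  series: [0, 0, 0, 0, 0, 0, 0, 0, -20, 0, 0, 0, 0, 0, 0, -50, 0, 0, 0, 0, 0, 0, -90, 0, 0, 0, 1, 0, 0, -130, 0, 0, 0, 2, 0, 0, -160, 0, 0, 0, 2, 0, 0, -160, 0, 0, 0, 2, 0]

```text
time_s: 23.3
tcp_pos: [0.6024, 0.0269, 0.2892]
tcp_rot: [-0.478, 0.473, -0.519, 0.527]
contact_force: [0.5, 0.1, -0.5]
grip_width: 0.0864
```

Run:
```python
from h import *
t=snap("top");s=snap("scene")
a=cv2.imread("pics/scene0.png")
cv2.imwrite("pics/si.png",cv2.resize(a[120:215,385:480],None,fx=6,fy=6,interpolation=cv2.INTER_CUBIC))
e=lambda U,V:(365+(U+.5)/8-.5,195+(V+.5)/8-.5)
print("col top",ray(t,*e(488,152),.16)); print("dial",ray(t,*e(450,380),.11)); 
for p in((300,148),(430,148),(430,290),(308,285)): print("foot",ray(t,*e(*p),.028))
print(tool()[0])
```

```text
col top [ 0.49384825 -0.29039883  0.16      ]
dial [ 0.42937029 -0.28416269  0.11      ]
foot [ 0.51967804 -0.26737813  0.028     ]
foot [ 0.51604659 -0.31279743  0.028     ]
foot [ 0.46642127 -0.3059541   0.028     ]
foot [ 0.47152184 -0.2639724   0.028     ]
[0.60099884 0.02621169 0.28477772]
```

View pics/si.png

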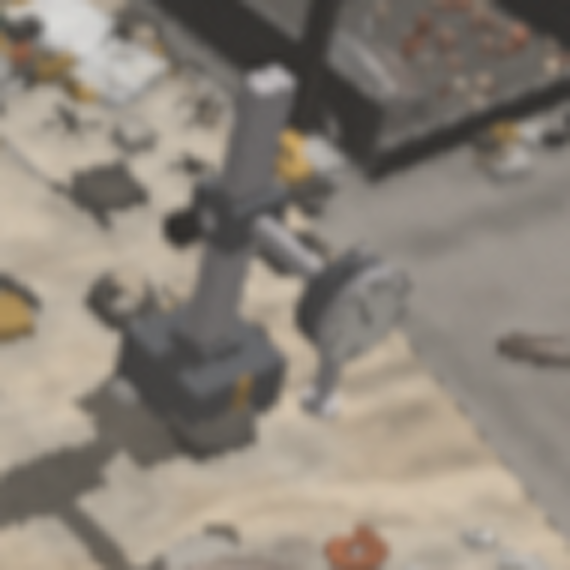

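The indicator's foot centre is about (0.493,-0.288) and its arm points at about 174.6°, so it's already nearly square to the base.

Run:
```python
from h import *
go((.4935,-.2885,.275),-95.3)
```

```text
shift [323.4  10.2 -77.3] rot [-0.5 89.9 -0.2] k 0 q7 -0.41 t 23.4 jaw now -5.4
```

Emit:
carry_out:
  series: [30, 0, -7, 0, 8, 0, 0, 60, 0, -14, 0, 16, 0, 0, 90, 0, -21, 0, 24, 0, 0, 120, 0, -28, 0, 32, 0, 0, 150, 0, -35, 0, 40, 0, 0, 180, 0, -42, 0, 48, 0, 0, 210, 0, -49, 0, 56, 0, 0, 240, 0, -56, 0, 64, 0, 0, 270, 0, -63, 0, 72, 0, 0, 300, 0, -70, 0, 80, 0, 0, 323, 10, -77, 0, 88, 0, 0, 323, 10, -77, 0, 90, 0, 0]

```text
time_s: 24.6
tcp_pos: [0.4908, -0.2919, 0.272]
tcp_rot: [0.037, -0.038, -0.705, 0.707]
contact_force: [0.1, 0.3, 0.4]
grip_width: 0.0872
```

Emit:
carry_out:
  series: [0, 0, 0, 0, 0, 0, 0, 0, 0, 0, 0, 0, 0, 0, 0, 0, 0, 0, 0, 0, 0, 0, 0, 0, 0, 0, 0, 0]

```text
time_s: 25.0
tcp_pos: [0.491, -0.2914, 0.272]
tcp_rot: [0.036, -0.038, -0.705, 0.707]
contact_force: [-0.1, 1.0, 0.2]
grip_width: 0.0872
```

Run:
```python
from h import *
go((.4935,-.2885,.191),-95.3)
s=snap("wrist","w12");print(proj(s,(.4935,-.2885,.16)),proj(s,(.4935,-.2885,.028)),proj(s,(.4290,-.283,.12)))
t=snap("top","t12")
cv2.imwrite("pics/t12c.png",cv2.resize(t["pixels"][140:240,220:380],None,fx=5,fy=5,interpolation=cv2.INTER_CUBIC))
```

```text
shift [-2.  80.9 -3.3] rot [-0.2 -0.7 -0.1] k 0 q7 -1.3 t 25.0 jaw now -96.0
[312.22254431 227.38287032] [314.07648706 188.1295887 ] [314.85371445 289.65176983]
```

View pics/w12.png

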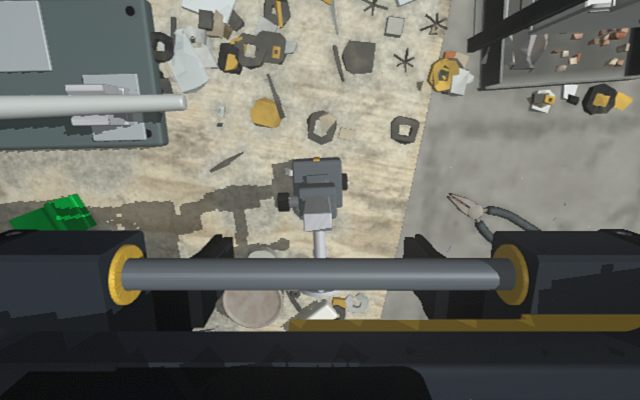

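View pics/t12c.png

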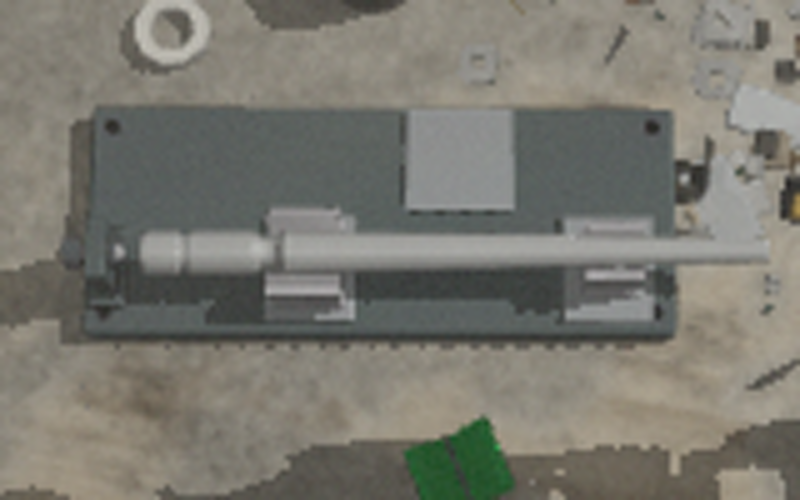

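The mandrel is seated, about 3.4 px (9 mm) from the stop's nose. In the wrist view the column top is centred at (318,220), in line with the fingers, so I'll descend.

Emit:
carry_out:
  series: [-4, 20, 0, 0, -0.5, 0, 0, -4, 45, 0, 0, -0.5, 0, 0, -4, 65, 0, 0, -0.5, 0, 0, -4, 81, 0, 0, -0.5, 0, 0, -4, 81, 0, 0, -0.5, 0, 0, -4, 81, 0, 0, -0.5, 0, 0, -4, 81, 0, 0, -0.5, 0, 0.3, -4, 81, 0, 0, -0.5, 0, 0.6, -4, 81, 0, 0, -0.5, 0, 0.65, -4, 81, 0, 0, -0.5, 0, 0.65, -4, 81, 0, 0, -0.5, 0, 0.65]
  newtons: 30

```text
time_s: 26.2
tcp_pos: [0.4952, -0.2922, 0.1913]
tcp_rot: [0.033, -0.035, -0.705, 0.707]
contact_force: [0.5, -0.3, -0.3]
grip_width: 0.055
```

Run:
```python
from h import *
print(tool()[2]["grip_width"])
s=snap("wrist","w13")
s=snap("scene","sc13");cv2.imwrite("pics/s13.png",cv2.resize(s["pixels"][90:220,360:500],None,fx=4.4,fy=4.4,interpolation=cv2.INTER_CUBIC))
```

```text
0.05499573621967651
```

View pics/w13.png

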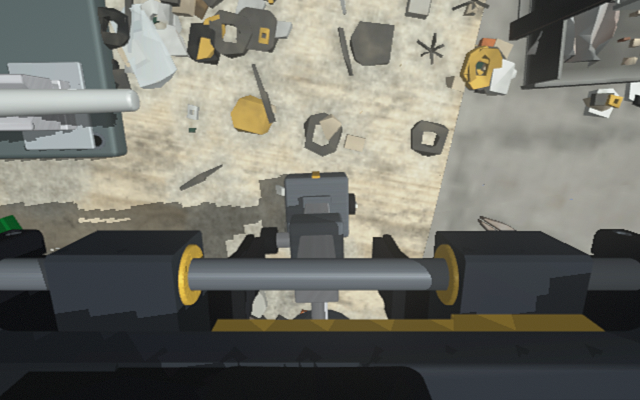

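View pics/s13.png

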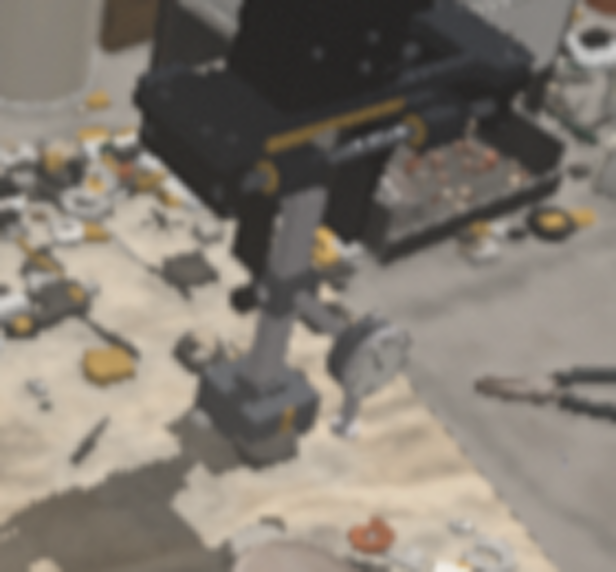

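The column stands between the fingers at columns 293–342, clear of the clamp. I'll close on it.

Emit:
carry_out:
  series: [0, 0, 0, 0, 0, 0, 0.7, 0, 0, 0, 0, 0, 0, 0.72, 0, 0, 0, 0, 0, 0, 0.75, 0, 0, 0, 0, 0, 0, 0.78, 0, 0, 0, 0, 0, 0, 0.81, 0, 0, 0, 0, 0, 0, 0.84, 0, 0, 0, 0, 0, 0, 0.9, 0, 0, 0, 0, 0, 0, 0.95, 0, 0, 0, 0, 0, 0, 0.95, 0, 0, 0, 0, 0, 0, 0.95]

```text
time_s: 27.3
tcp_pos: [0.4953, -0.2919, 0.1912]
tcp_rot: [0.033, -0.035, -0.705, 0.707]
contact_force: [1.4, 2.6, 0.1]
grip_width: 0.0176
```

Emit:
carry_out:
  series: [0, 0, 0, 0, 0, 0, 0.95, 0, 0, 0, 0, 0, 0, 0.95, 0, 0, 0, 0, 0, 0, 0.95]
  newtons: 45

```text
time_s: 27.6
tcp_pos: [0.4953, -0.2919, 0.1912]
tcp_rot: [0.033, -0.035, -0.705, 0.707]
contact_force: [0.7, 2.0, -0.4]
grip_width: 0.0172
```

Run:
```python
from h import *
s=snap("wrist","w14");p=tool()[0];print(tool()[2]["grip_width"],p,tool()[2]["contact_force"],tool()[2]["ft_torque"])
cv2.imwrite("pics/w14c.png",cv2.resize(s["pixels"][150:330,200:440],None,fx=3.3,fy=3.3,interpolation=cv2.INTER_CUBIC))
go((p[0],p[1],p[2]+.085),-95.3)
```

```text
0.017727363178236043 [ 0.49529602 -0.29187864  0.19116212] [1.35412844 2.84423778 0.0960333 ] [ 0.7578591  -0.22117425  0.00078048]
shift [ -0.2 -85.    0.2] rot [-0.1 -0.2 -0.1] k 0 q7 -1.32 t 27.65 jaw now -95.5
```

View pics/w14c.png

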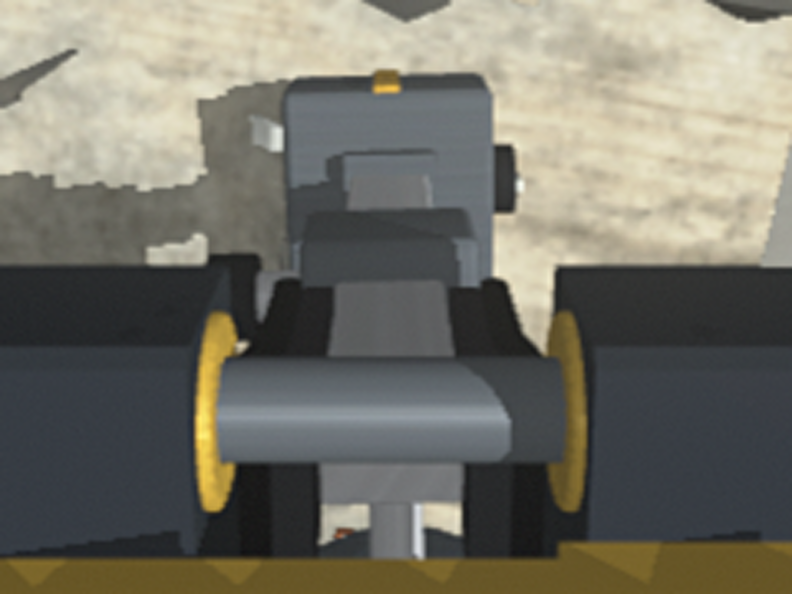

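Emit:
carry_out:
  series: [0, -5, 0, 0, 0, 0, 0.95, 0, -20, 0, 0, 0, 0, 0.95, 0, -40, 0, 0, 0, 0, 0.95, 0, -60, 0, 0, 0, 0, 0.95, 0, -80, 0, 0, 0, 0, 0.95, 0, -95, 0, 0, 0, 0, 0.95, 0, -105, 0, 0, 0, 0, 0.95, 0, -105, 0, 0, 0, 0, 0.95, 0, -105, 0, 0, 0, 0, 0.95]

```text
time_s: 28.55
tcp_pos: [0.4948, -0.2916, 0.2955]
tcp_rot: [0.033, -0.034, -0.706, 0.707]
contact_force: [-0.4, 0.1, -8.4]
grip_width: 0.0175
```

Run:
```python
from h import *
s=snap("scene","sc15");cv2.imwrite("pics/s15.png",cv2.resize(s["pixels"][40:230,340:520],None,fx=3.1,fy=3.1,interpolation=cv2.INTER_CUBIC))
print(tool()[2]["grip_width"])
go((.6618,-.0237,.29),-94.9)
```

```text
0.017546222628580705
shift [-140.7    4.8 -282.6] rot [-0.1 -0.6 -0.1] k 0 q7 -1.29 t 28.6 jaw now -95.5
```

View pics/s15.png

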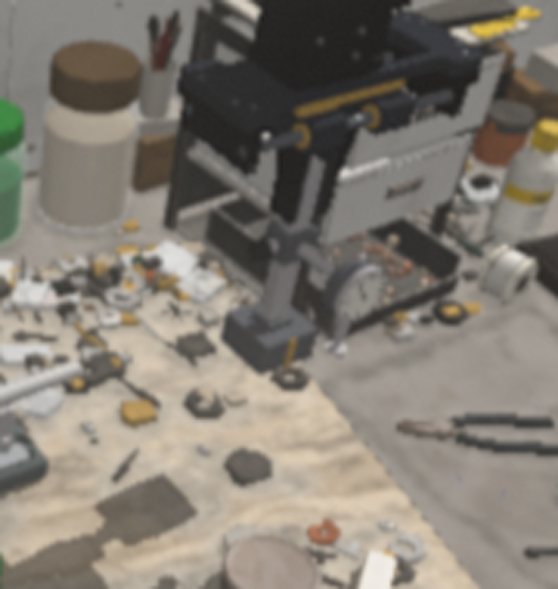

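Emit:
carry_out:
  series: [-8, 0, -15, 0, 0, 0, 0.95, -22, 0, -45, 0, 0, 0, 0.95, -40, 0, -80, 0, 0, 0, 0.95, -58, 0, -115, 0, 0, 0, 0.95, -75, 0, -150, 0, 0, 0, 0.95, -93, 0, -185, 0, 0, 0, 0.95, -110, 0, -220, 0, -0.6, 0, 0.95, -125, 0, -250, 0, -0.6, 0, 0.95, -135, 0, -272, 0, -0.6, 0, 0.95, -141, 0, -283, 0, -0.6, 0, 0.95, -141, 0, -283, 0, -0.6, 0, 0.95, -141, 0, -283, 0, -0.6, 0, 0.95]

```text
time_s: 29.8
tcp_pos: [0.6617, -0.0247, 0.294]
tcp_rot: [0.031, -0.03, -0.705, 0.707]
contact_force: [-0.2, 0.5, -7.3]
grip_width: 0.0175
```

Emit:
carry_out:
  series: [0, 0, 0, 0, 0, 0, 0.95, 0, 0, 0, 0, 0, 0, 0.95, 0, 0, 0, 0, 0, 0, 0.95]

```text
time_s: 30.1
tcp_pos: [0.6616, -0.0258, 0.2941]
tcp_rot: [0.031, -0.031, -0.705, 0.708]
contact_force: [1.0, -0.0, -6.7]
grip_width: 0.0174
```

Run:
```python
from h import *
go((.662,-.0238,.216),-94.9)
s=snap("scene","sc16");cv2.imwrite("pics/s16.png",cv2.resize(s["pixels"][60:250,200:390],None,fx=3.1,fy=3.1,interpolation=cv2.INTER_CUBIC))
w=snap("wrist","w16")
t=snap("top");cv2.imwrite("pics/t16.png",cv2.resize(t["pixels"][140:240,220:380],None,fx=5,fy=5,interpolation=cv2.INTER_CUBIC))
print(proj(w,(.662,-.0238,.024)),proj(s,(.662,-.0238,.095)))
```

```text
shift [-0.3 78.1 -2.3] rot [-0.2 -0.1  0. ] k 0 q7 -1.84 t 30.1 jaw now -95.0
[315.46052494 184.69436342] [290.01087103 154.54617031]
```

View pics/s16.png

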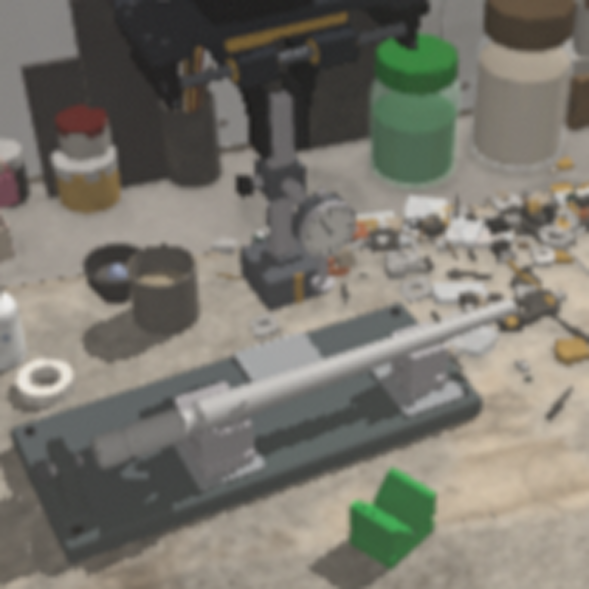

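View pics/w16.png

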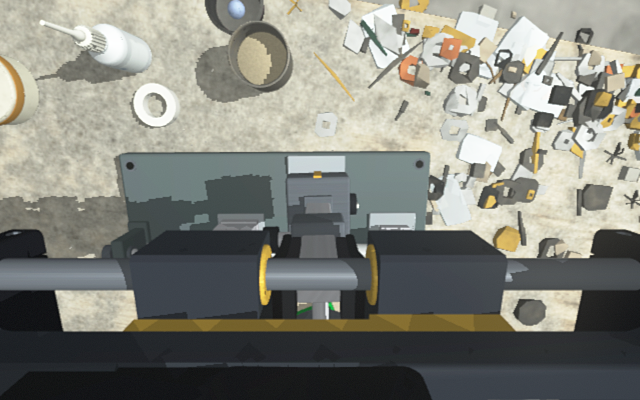

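Run:
```python
from h import *
w=snap("wrist")
p,R,o=tool()
a=np.radians(-4.9);ux=np.array([np.cos(a),np.sin(a)])
for dx in(-.004,0,.004):
    c=p[:2]+ux*(.025+dx); print(dx,proj(w,(*c,.103+.028)),proj(w,(*c,.103)))
cv2.imwrite("pics/w17.png",cv2.resize(w["pixels"][145:245,250:390],None,fx=5.6,fy=5.6,interpolation=cv2.INTER_CUBIC))
```

```text
-0.004 [316.74122007 183.39690389] [316.77073346 177.53296481]
0 [316.72824043 178.25583873] [316.75908771 172.86026101]
0.004 [316.71516243 173.07581078] [316.7473621  168.15551974]
```

View pics/w17.png

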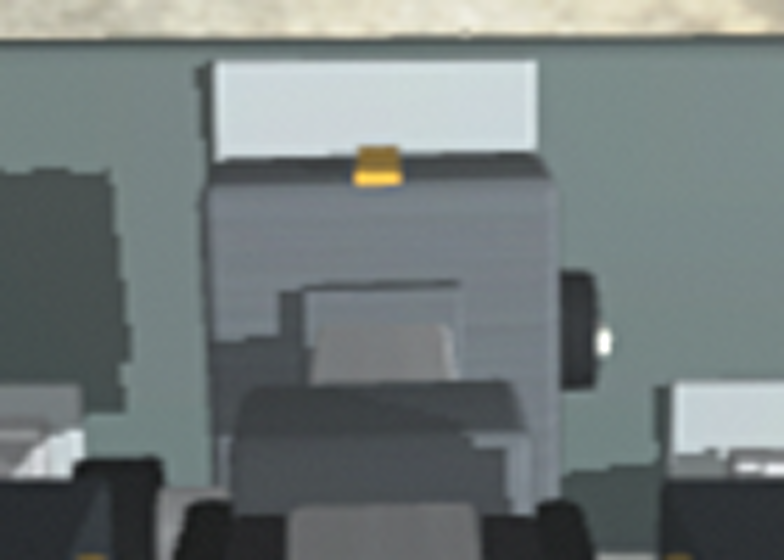

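The foot's back top edge is at row 177.7 against 178.3 predicted, so the column is centred in the grip and the pad is square behind it. I'll lower it slowly.

Emit:
carry_out:
  series: [0, 10, -2, 0, 0, 0, 0.95, 0, 25, -2, 0, 0, 0, 0.95, 0, 40, -2, 0, 0, 0, 0.95, 0, 52, -2, 0, 0, 0, 0.95, 0, 62, -2, 0, 0, 0, 0.95, 0, 69, -2, 0, 0, 0, 0.95, 0, 74, -2, 0, 0, 0, 0.95, 0, 76, -2, 0, 0, 0, 0.95, 0, 76, -2, 0, 0, 0, 0.95, 0, 76, -2, 0, 0, 0, 0.95]

```text
time_s: 31.3
tcp_pos: [0.662, -0.023, 0.2186]
tcp_rot: [0.031, -0.031, -0.705, 0.707]
contact_force: [0.3, -0.4, -6.7]
grip_width: 0.0176
```

Run:
```python
from h import *
s=snap("scene","sc18");cv2.imwrite("pics/s18.png",cv2.resize(s["pixels"][90:240,210:380],None,fx=3.9,fy=3.9,interpolation=cv2.INTER_CUBIC))
go((.662,-.0238,.2152),-94.9);print(tool()[2]["contact_force"])
```

```text
shift [-0.   3.5  0.8] rot [-0.2 -0.1 -0. ] k 0 q7 -1.86 t 31.35 jaw now -95.0
[-1.19724564 -0.26659069 -6.87774037]
```

View pics/s18.png

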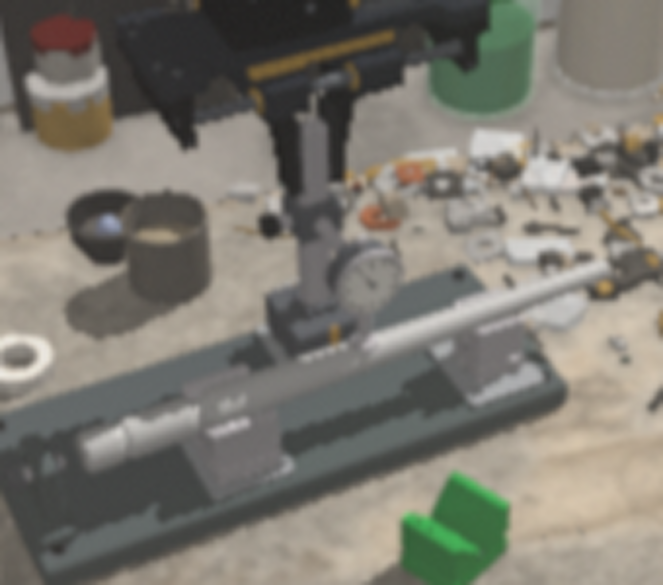

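The foot is over the bar, so I'll creep down the last 3.5 mm.

Emit:
carry_out:
  series: [0, 1, 0, 0, 0, 0, 0.95, 0, 2, 0, 0, 0, 0, 0.95, 0, 3, 0, 0, 0, 0, 0.95, 0, 3.3, 0, 0, 0, 0, 0.95, 0, 3.3, 0, 0, 0, 0, 0.95, 0, 3.3, 0, 0, 0, 0, 0.95]

```text
time_s: 31.95
tcp_pos: [0.6621, -0.0231, 0.2155]
tcp_rot: [0.03, -0.031, -0.705, 0.707]
contact_force: [0.4, 0.3, -6.6]
grip_width: 0.0175
```

Emit:
carry_out:
  series: [0, 0.7, 0, 0, 0, 0, 0.95, 0, 1.2, 0, 0, 0, 0, 0.95, 0, 1.2, 0, 0, 0, 0, 0.95, 0, 1.2, 0, 0, 0, 0, 0.95]

```text
time_s: 32.35
tcp_pos: [0.6624, -0.023, 0.2153]
tcp_rot: [0.03, -0.031, -0.705, 0.708]
contact_force: [-3.1, -0.6, 4.7]
grip_width: 0.0177
```

Emit:
carry_out:
  series: [0, 0, 0, 0, 0, 0, 0.95, 0, 0, 0, 0, 0, 0, 0.8, 0, 0, 0, 0, 0, 0, 0.75, 0, 0, 0, 0, 0, 0, 0.7, 0, 0, 0, 0, 0, 0, 0.6, 0, 0, 0, 0, 0, 0, 0.4, 0, 0, 0, 0, 0, 0, 0.2, 0, 0, 0, 0, 0, 0, 0.2]

```text
time_s: 33.15
tcp_pos: [0.6624, -0.023, 0.2153]
tcp_rot: [0.03, -0.031, -0.705, 0.707]
contact_force: [0.2, -0.1, -0.0]
grip_width: 0.0503
```

Run:
```python
from h import *
s=snap("scene","sc19");cv2.imwrite("pics/s19.png",cv2.resize(s["pixels"][90:240,210:380],None,fx=3.9,fy=3.9,interpolation=cv2.INTER_CUBIC))
print(tool()[2]["grip_width"],tool()[2]["contact_force"])
```

```text
0.05396099210963969 [ 0.51533671 -0.0696346  -0.57567919]
```

View pics/s19.png

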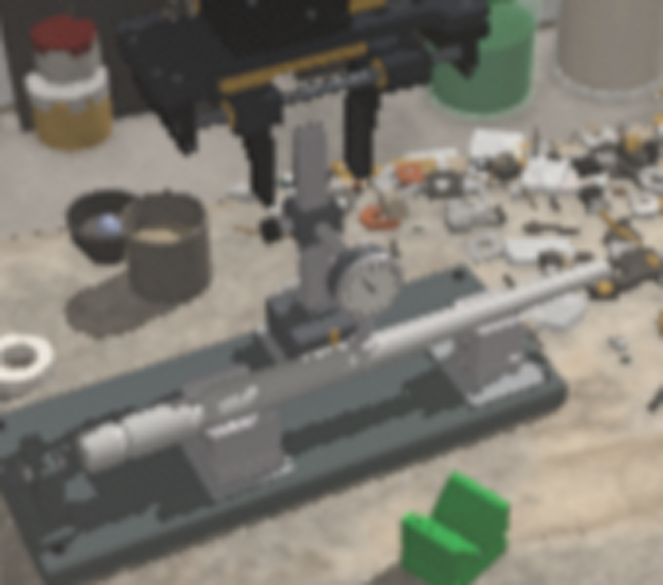

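The indicator stands on its own with the fingers open. I'll retreat upward and away, then check.

Emit:
carry_out:
  series: [0, 0, 0, 0, 0, 0, 0, 0, 0, 0, 0, 0, 0, 0, 0, 0, 0, 0, 0, 0, 0, 0, -20, 0, 0, 0, 0, 0, 0, -45, 0, 0, 0, 0, 0, 0, -75, 0, 0, 0, 0, 0, 0, -100, 0, 0, 0, 0, 0, 30, -110, 30, 0, 0, 0, 0, 70, -110, 70, 0, 0, 0, 0, 110, -110, 110, 0, 0, 0, 0, 150, -110, 150, 0, 0, 0, 0, 190, -110, 190, 0, 0, 0, 0]

```text
time_s: 34.4
tcp_pos: [0.4748, -0.1797, 0.3255]
tcp_rot: [0.03, -0.032, -0.705, 0.708]
contact_force: [1.1, -0.4, 0.5]
grip_width: 0.0871
```

Emit:
carry_out:
  series: [30, 0, 40, 0, 0, 0, 0, 30, 0, 80, 0, 0, 0, 0, 30, 0, 110, 0, 0, 0, 0, 30, 0, 110, 0, 0, 0, 0, 30, 0, 110, 0, 0, 0, 0, 30, 0, 110, 0, 0, 0, 0]

```text
time_s: 35.0
tcp_pos: [0.4359, -0.2854, 0.3258]
tcp_rot: [0.029, -0.031, -0.705, 0.708]
contact_force: [0.0, 0.1, 0.3]
grip_width: 0.0872
```

Run:
```python
from h import *
s=snap("scene","sc20");cv2.imwrite("pics/s20.png",cv2.resize(s["pixels"][90:240,190:390],None,fx=3.9,fy=3.9,interpolation=cv2.INTER_CUBIC))
t=snap("top","t20");cv2.imwrite("pics/t20c.png",cv2.resize(t["pixels"][130:230,220:380],None,fx=5,fy=5,interpolation=cv2.INTER_CUBIC))
e=lambda p:np.round([(p[0]-220+.5)*5-.5,(p[1]-130+.5)*5-.5])
print("foot corners top z .052 expected",[e(proj(t,(.6622-.0+a*.0249+b*.0021*1.0,-.0235-a*.0021+b*.0249,.052))) for a,b in((1,1),(1,-1),(-1,-1),(-1,1))],"col",e(proj(t,(.6622,-.0235,.184))))
```

```text
foot corners top z .052 expected [array([415., 152.]), array([503., 153.]), array([503., 238.]), array([414., 238.])] col [457. 117.]
```

View pics/s20.png

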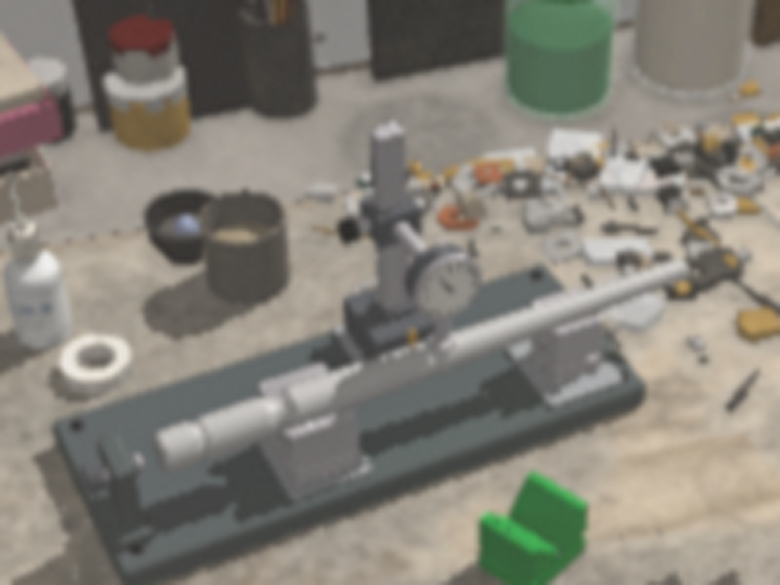

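View pics/t20c.png

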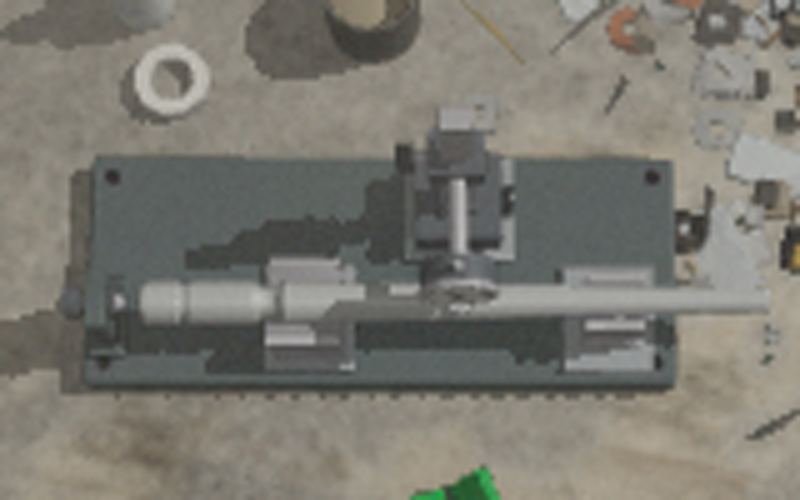

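The column top is at (457,118), as expected, the dial is over the bar at (460,293), and the bar's thick end is at (140,302) next to the nose at about (124,301). One gap check, then I'll hand it in.

Run:
```python
from h import *
t=snap("top")
f=lambda U,V:(220+(U+.5)/5-.5,130+(V+.5)/5-.5)
a=ray(t,*f(140,302),.061);b=ray(t,*f(769,301),.066);u=np.array([.0854,.9963]);S=np.array([.6049,.0668])+.099*u
print(a,b,"len",np.linalg.norm(a-b),"gap to stop",(S-a[:2])@u, "stop-mid", (S-(a+b)[:2]/2)@u)
print(tool()[2]["contact_force"])
```

```text
[0.61248287 0.15649216 0.061     ] [ 0.58426447 -0.18774623  0.066     ] len 0.34542921702766094 gap to stop 0.008982906669359643 stop-mid 0.18167018395656806
[-0.13160693 -0.10332911  0.07580462]
```

```bash
python3 -c "
from workcell import finish_job
print(finish_job())"
```

```text
the job is handed in; nothing more can be done
None
```

The run-out check is set up and the job is handed in, at about 35 s of the 120 s allowed; `finish_job` gives no verdict.

- **V-blocks:** the wide block is on the pad next to the end stop and the narrow one on the other, Vs in line along the base. The narrow one sat where expected to within 1 px in the top view; the wide one was within about 2 mm.
- **Mandrel:** it lies in both Vs, thick end to the stop. The gap measured 9 mm, with the stop 0.182 m from mid-length (allowed 0.165 to 0.194), and the measured bar length of 345 mm matches the given size.
- **Indicator:** it stands upright in the middle of the rear pad with its foot on top of the mandrel. The column top was within about 1 px of where it should be. I could not read the plunger travel. That it is pushed in is inferred from the indicator standing on the pad with its foot on the bar.

The arm is clear and the last force reading was about zero. The green look-alike was not touched.

One disagreement came up early: the first wrist-camera positions were about 9 mm off because the arm was still settling. The top and scene views agreed with each other, and the wrist view agreed with them once the arm was still.

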